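# Put the tile stamps away in their latched case

## Task

Put the tile stamps away: use the blade of the palette knife under the lip of the stamp case's cover to lever it up, open the cover fully, and press every stamp lying on the bench down into a bay of its own until it lies flat on the floor and the orange catch has snapped back over it. With the stamps all in, shut the cover, and leave the knife lying flat on its cork mat. Do not disturb the other things on the bench.

Things in the scene. Friction and masses are not known exactly. Their poses are not given: they have to be found in the camera images.
- case: grey stamp case fixed to the bench, 175 deep (x) x 310 wide (y) x 65 mm high. Origin on the bench. Its -x is the front, which looks to the robot's left (world +y, within 9 deg); front face at x = -90 mm, back at +85. On the front a ledge 15 mm deep, top at z = 54 mm, leaves a slot 11 mm high under the cover's lip. Inside: four open-topped bays along y at 72 mm pitch, dividers 26 mm high
- cover (a joint): cover angle in rad: 0 shut, grows as it opens, stop at 1.5 (nearly upright). Clear plate with blue edges, 190 mm hinge to lip, 310 wide, 6 thick, 0.22 kg, no handle; when shut it lies on the case walls, underside at z = 65 mm, lip 15 mm beyond the front wall. A stiff hinge holds it at any angle (about 3 N at the lip lifts it, under 2 N lowers it)
- cover_lip (a point): middle of the cover's front edge, on its underside; axes turn with the cover: x from the lip towards the hinge, z out of the cover's outer face
- cover_hinge (a point): hinge line of the cover, middle of its length, on the level of the underside (case x = +85 mm, z = 65 mm); the hinge axis is the case's y
- knife: palette knife, 170 mm long, 0.1 kg, lying flat. Dark wooden handle 100 x 20 x 26 mm high from x = -75 to +25 mm, steel blade 70 long x 26 wide x 3 mm thick from x = +25 to +95 mm, at 10 to 13 mm above the underside. Origin on the underside (handle's lower face), x towards the blade tip, z up
- knife_tip (a point): middle of the blade's front edge (knife x = 95 mm, 11.5 mm above the underside)
- mat: cork mat fixed to the bench, 200 (x) x 85 (y) x 3 mm high, where the knife lies; origin in the middle of its underside
- stamp1: tile stamp (may be absent): beech block 110 (x) x 54 (y) x 16 mm high with dark rubber face below and a red grip bar on top, 70 long (x) x 13 wide (y) x 30 mm tall (top at 46 mm), centred; 0.13 to 0.22 kg. Origin in the middle of its underside, z up; alike either way round
- stamp2: tile stamp (may be absent): beech block 110 (x) x 54 (y) x 16 mm high with dark rubber face below and a green grip bar on top, 70 long (x) x 13 wide (y) x 30 mm tall (top at 46 mm), centred; 0.13 to 0.22 kg. Origin in the middle of its underside, z up; alike either way round
- stamp3: tile stamp (may be absent): beech block 110 (x) x 54 (y) x 16 mm high with dark rubber face below and a yellow grip bar on top, 70 long (x) x 13 wide (y) x 30 mm tall (top at 46 mm), centred; 0.13 to 0.22 kg. Origin in the middle of its underside, z up; alike either way round
- stamp4: tile stamp (may be absent): beech block 110 (x) x 54 (y) x 16 mm high with dark rubber face below and a blue grip bar on top, 70 long (x) x 13 wide (y) x 30 mm tall (top at 46 mm), centred; 0.13 to 0.22 kg. Origin in the middle of its underside, z up; alike either way round
- bay1 (a point): middle of the floor of bay 1, where the middle of a stamp's underside comes (6 mm above the bench, case x = +12.5 mm, y = -108 mm). Axes as the case. The pocket is 115 (x) x 60 mm (y); any stamp fits any bay, long way along x
- catch1 (a joint): travel in m of bay 1's orange spring catch: 0 sprung out, 0.014 pressed back towards the case's front. Its sloped nose overhangs the bay's front end by 9 mm, 24 to 48 mm above the bench, 32 mm wide. A stamp pushed straight down on it presses it back (3 to 10 N) and once on the floor (wooden top 22 mm above the bench) the nose snaps out over it; a stamp merely laid on it stays up
- bay2 (a point): middle of the floor of bay 2, where the middle of a stamp's underside comes (6 mm above the bench, case x = +12.5 mm, y = -36 mm). Axes as the case. The pocket is 115 (x) x 60 mm (y); any stamp fits any bay, long way along x
- catch2 (a joint): travel in m of bay 2's orange spring catch: 0 sprung out, 0.014 pressed back towards the case's front. Its sloped nose overhangs the bay's front end by 9 mm, 24 to 48 mm above the bench, 32 mm wide. A stamp pushed straight down on it presses it back (3 to 10 N) and once on the floor (wooden top 22 mm above the bench) the nose snaps out over it; a stamp merely laid on it stays up
- bay3 (a point): middle of the floor of bay 3, where the middle of a stamp's underside comes (6 mm above the bench, case x = +12.5 mm, y = 36 mm). Axes as the case. The pocket is 115 (x) x 60 mm (y); any stamp fits any bay, long way along x
- catch3 (a joint): travel in m of bay 3's orange spring catch: 0 sprung out, 0.014 pressed back towards the case's front. Its sloped nose overhangs the bay's front end by 9 mm, 24 to 48 mm above the bench, 32 mm wide. A stamp pushed straight down on it presses it back (3 to 10 N) and once on the floor (wooden top 22 mm above the bench) the nose snaps out over it; a stamp merely laid on it stays up
- bay4 (a point): middle of the floor of bay 4, where the middle of a stamp's underside comes (6 mm above the bench, case x = +12.5 mm, y = 108 mm). Axes as the case. The pocket is 115 (x) x 60 mm (y); any stamp fits any bay, long way along x
- catch4 (a joint): travel in m of bay 4's orange spring catch: 0 sprung out, 0.014 pressed back towards the case's front. Its sloped nose overhangs the bay's front end by 9 mm, 24 to 48 mm above the bench, 32 mm wide. A stamp pushed straight down on it presses it back (3 to 10 N) and once on the floor (wooden top 22 mm above the bench) the nose snaps out over it; a stamp merely laid on it stays up
- pot: bystander: grey cup-shaped pot
- oxide_bottle: bystander: amber bottle
- glaze_jar: bystander: blue jar with white cap
- fired_tile: bystander: terracotta tile
- water_bowl: bystander: white plastic bowl
Things that resemble listed ones, but are neither listed nor needed, are in the scene too. What is shaped like the stamp2 but pink or purple is not meant.

How it is judged:
On the way, in this order (a step that is already met when the one before it is completed fails the run):
1. the cover is levered up by the knife's blade: cover past 0.25 rad with the blade tip under its lip (value of joint cover above 0.25 rad and x of knife_tip in the frame of cover_lip between -0.005 and 0.08 m and y of knife_tip in the frame of cover_lip between -0.16 and 0.16 m and z of knife_tip in the frame of cover_lip between -0.025 and 0.008 m), for 0.1 s.
2. the cover is open, past 1.2 rad (value of joint cover above 1.2 rad), for 0.2 s.
3. with the cover still open, every stamp lies on the floor of a bay and the catches have sprung back (((x of stamp1 in the frame of bay1 between -0.006 and 0.006 m and y of stamp1 in the frame of bay1 between -0.006 and 0.006 m and z of stamp1 in the frame of bay1 between -0.004 and 0.004 m and angle between the x axis of stamp1 and the x axis of bay1, either way round below 0.12 rad) or (x of stamp1 in the frame of bay2 between -0.006 and 0.006 m and y of stamp1 in the frame of bay2 between -0.006 and 0.006 m and z of stamp1 in the frame of bay2 between -0.004 and 0.004 m and angle between the x axis of stamp1 and the x axis of bay2, either way round below 0.12 rad) or (x of stamp1 in the frame of bay3 between -0.006 and 0.006 m and y of stamp1 in the frame of bay3 between -0.006 and 0.006 m and z of stamp1 in the frame of bay3 between -0.004 and 0.004 m and angle between the x axis of stamp1 and the x axis of bay3, either way round below 0.12 rad) or (x of stamp1 in the frame of bay4 between -0.006 and 0.006 m and y of stamp1 in the frame of bay4 between -0.006 and 0.006 m and z of stamp1 in the frame of bay4 between -0.004 and 0.004 m and angle between the x axis of stamp1 and the x axis of bay4, either way round below 0.12 rad)) and ((x of stamp2 in the frame of bay1 between -0.006 and 0.006 m and y of stamp2 in the frame of bay1 between -0.006 and 0.006 m and z of stamp2 in the frame of bay1 between -0.004 and 0.004 m and angle between the x axis of stamp2 and the x axis of bay1, either way round below 0.12 rad) or (x of stamp2 in the frame of bay2 between -0.006 and 0.006 m and y of stamp2 in the frame of bay2 between -0.006 and 0.006 m and z of stamp2 in the frame of bay2 between -0.004 and 0.004 m and angle between the x axis of stamp2 and the x axis of bay2, either way round below 0.12 rad) or (x of stamp2 in the frame of bay3 between -0.006 and 0.006 m and y of stamp2 in the frame of bay3 between -0.006 and 0.006 m and z of stamp2 in the frame of bay3 between -0.004 and 0.004 m and angle between the x axis of stamp2 and the x axis of bay3, either way round below 0.12 rad) or (x of stamp2 in the frame of bay4 between -0.006 and 0.006 m and y of stamp2 in the frame of bay4 between -0.006 and 0.006 m and z of stamp2 in the frame of bay4 between -0.004 and 0.004 m and angle between the x axis of stamp2 and the x axis of bay4, either way round below 0.12 rad)) and ((x of stamp3 in the frame of bay1 between -0.006 and 0.006 m and y of stamp3 in the frame of bay1 between -0.006 and 0.006 m and z of stamp3 in the frame of bay1 between -0.004 and 0.004 m and angle between the x axis of stamp3 and the x axis of bay1, either way round below 0.12 rad) or (x of stamp3 in the frame of bay2 between -0.006 and 0.006 m and y of stamp3 in the frame of bay2 between -0.006 and 0.006 m and z of stamp3 in the frame of bay2 between -0.004 and 0.004 m and angle between the x axis of stamp3 and the x axis of bay2, either way round below 0.12 rad) or (x of stamp3 in the frame of bay3 between -0.006 and 0.006 m and y of stamp3 in the frame of bay3 between -0.006 and 0.006 m and z of stamp3 in the frame of bay3 between -0.004 and 0.004 m and angle between the x axis of stamp3 and the x axis of bay3, either way round below 0.12 rad) or (x of stamp3 in the frame of bay4 between -0.006 and 0.006 m and y of stamp3 in the frame of bay4 between -0.006 and 0.006 m and z of stamp3 in the frame of bay4 between -0.004 and 0.004 m and angle between the x axis of stamp3 and the x axis of bay4, either way round below 0.12 rad)) and ((x of stamp4 in the frame of bay1 between -0.006 and 0.006 m and y of stamp4 in the frame of bay1 between -0.006 and 0.006 m and z of stamp4 in the frame of bay1 between -0.004 and 0.004 m and angle between the x axis of stamp4 and the x axis of bay1, either way round below 0.12 rad) or (x of stamp4 in the frame of bay2 between -0.006 and 0.006 m and y of stamp4 in the frame of bay2 between -0.006 and 0.006 m and z of stamp4 in the frame of bay2 between -0.004 and 0.004 m and angle between the x axis of stamp4 and the x axis of bay2, either way round below 0.12 rad) or (x of stamp4 in the frame of bay3 between -0.006 and 0.006 m and y of stamp4 in the frame of bay3 between -0.006 and 0.006 m and z of stamp4 in the frame of bay3 between -0.004 and 0.004 m and angle between the x axis of stamp4 and the x axis of bay3, either way round below 0.12 rad) or (x of stamp4 in the frame of bay4 between -0.006 and 0.006 m and y of stamp4 in the frame of bay4 between -0.006 and 0.006 m and z of stamp4 in the frame of bay4 between -0.004 and 0.004 m and angle between the x axis of stamp4 and the x axis of bay4, either way round below 0.12 rad)) and value of joint each of catch1, catch2, catch3, catch4 below 0.002 m and value of joint cover above 0.8 rad), for 0.2 s.
At the end, for the whole second after the job is handed in: Every stamp present lies in a bay of its own (within 6 mm of the bay's middle, within 4 mm of the floor), all catches sprung back to within 2 mm, the cover shut to within 0.04 rad, the knife lying flat on the mat with its origin within 60 mm of the mat's middle (((x of stamp1 in the frame of bay1 between -0.006 and 0.006 m and y of stamp1 in the frame of bay1 between -0.006 and 0.006 m and z of stamp1 in the frame of bay1 between -0.004 and 0.004 m and angle between the x axis of stamp1 and the x axis of bay1, either way round below 0.12 rad) or (x of stamp1 in the frame of bay2 between -0.006 and 0.006 m and y of stamp1 in the frame of bay2 between -0.006 and 0.006 m and z of stamp1 in the frame of bay2 between -0.004 and 0.004 m and angle between the x axis of stamp1 and the x axis of bay2, either way round below 0.12 rad) or (x of stamp1 in the frame of bay3 between -0.006 and 0.006 m and y of stamp1 in the frame of bay3 between -0.006 and 0.006 m and z of stamp1 in the frame of bay3 between -0.004 and 0.004 m and angle between the x axis of stamp1 and the x axis of bay3, either way round below 0.12 rad) or (x of stamp1 in the frame of bay4 between -0.006 and 0.006 m and y of stamp1 in the frame of bay4 between -0.006 and 0.006 m and z of stamp1 in the frame of bay4 between -0.004 and 0.004 m and angle between the x axis of stamp1 and the x axis of bay4, either way round below 0.12 rad)) and ((x of stamp2 in the frame of bay1 between -0.006 and 0.006 m and y of stamp2 in the frame of bay1 between -0.006 and 0.006 m and z of stamp2 in the frame of bay1 between -0.004 and 0.004 m and angle between the x axis of stamp2 and the x axis of bay1, either way round below 0.12 rad) or (x of stamp2 in the frame of bay2 between -0.006 and 0.006 m and y of stamp2 in the frame of bay2 between -0.006 and 0.006 m and z of stamp2 in the frame of bay2 between -0.004 and 0.004 m and angle between the x axis of stamp2 and the x axis of bay2, either way round below 0.12 rad) or (x of stamp2 in the frame of bay3 between -0.006 and 0.006 m and y of stamp2 in the frame of bay3 between -0.006 and 0.006 m and z of stamp2 in the frame of bay3 between -0.004 and 0.004 m and angle between the x axis of stamp2 and the x axis of bay3, either way round below 0.12 rad) or (x of stamp2 in the frame of bay4 between -0.006 and 0.006 m and y of stamp2 in the frame of bay4 between -0.006 and 0.006 m and z of stamp2 in the frame of bay4 between -0.004 and 0.004 m and angle between the x axis of stamp2 and the x axis of bay4, either way round below 0.12 rad)) and ((x of stamp3 in the frame of bay1 between -0.006 and 0.006 m and y of stamp3 in the frame of bay1 between -0.006 and 0.006 m and z of stamp3 in the frame of bay1 between -0.004 and 0.004 m and angle between the x axis of stamp3 and the x axis of bay1, either way round below 0.12 rad) or (x of stamp3 in the frame of bay2 between -0.006 and 0.006 m and y of stamp3 in the frame of bay2 between -0.006 and 0.006 m and z of stamp3 in the frame of bay2 between -0.004 and 0.004 m and angle between the x axis of stamp3 and the x axis of bay2, either way round below 0.12 rad) or (x of stamp3 in the frame of bay3 between -0.006 and 0.006 m and y of stamp3 in the frame of bay3 between -0.006 and 0.006 m and z of stamp3 in the frame of bay3 between -0.004 and 0.004 m and angle between the x axis of stamp3 and the x axis of bay3, either way round below 0.12 rad) or (x of stamp3 in the frame of bay4 between -0.006 and 0.006 m and y of stamp3 in the frame of bay4 between -0.006 and 0.006 m and z of stamp3 in the frame of bay4 between -0.004 and 0.004 m and angle between the x axis of stamp3 and the x axis of bay4, either way round below 0.12 rad)) and ((x of stamp4 in the frame of bay1 between -0.006 and 0.006 m and y of stamp4 in the frame of bay1 between -0.006 and 0.006 m and z of stamp4 in the frame of bay1 between -0.004 and 0.004 m and angle between the x axis of stamp4 and the x axis of bay1, either way round below 0.12 rad) or (x of stamp4 in the frame of bay2 between -0.006 and 0.006 m and y of stamp4 in the frame of bay2 between -0.006 and 0.006 m and z of stamp4 in the frame of bay2 between -0.004 and 0.004 m and angle between the x axis of stamp4 and the x axis of bay2, either way round below 0.12 rad) or (x of stamp4 in the frame of bay3 between -0.006 and 0.006 m and y of stamp4 in the frame of bay3 between -0.006 and 0.006 m and z of stamp4 in the frame of bay3 between -0.004 and 0.004 m and angle between the x axis of stamp4 and the x axis of bay3, either way round below 0.12 rad) or (x of stamp4 in the frame of bay4 between -0.006 and 0.006 m and y of stamp4 in the frame of bay4 between -0.006 and 0.006 m and z of stamp4 in the frame of bay4 between -0.004 and 0.004 m and angle between the x axis of stamp4 and the x axis of bay4, either way round below 0.12 rad)) and value of joint each of catch1, catch2, catch3, catch4 below 0.002 m and value of joint cover below 0.04 rad and horizontal distance between knife and mat below 0.06 m and z of knife in the frame of mat below 0.008 m and angle between knife's own z axis and vertical below 0.1 rad); the robot touches nothing.
It fails at once if one of the bystanders (pot, bottle, jar, tile, bowl) is knocked more than 4 cm away (distance of any of pot, oxide_bottle, glaze_jar, fired_tile, water_bowl from where it was at the start of the episode above 0.04 m).
Of stamp1, stamp2, stamp3, stamp4 only 3 to 4 are there at a start; the rules pass over those that are not, and their reading is None.
At some moment in a run one of stamp1, stamp2, stamp3, stamp4, knife may be knocked a few centimetres aside while the robot is not near it.
It also fails if it takes over 200 s, if anything falls off the work surface, if the arm or the gripper's body presses on something with over 40 N, if the wrist force passes 120 N, or if a joint passes its speed limit or range.

## Robot

A 6-joint arm with a two-finger parallel gripper is mounted at the origin on the work surface. World frame = base frame: x ahead of the robot, y to its left, z up, the work surface at z = 0. Lengths are in m, angles in rad, forces in N, time in s.
With the tool pointing down it reaches from about 0.3 to 0.875 m from the base axis. Payload 6.4 kg.
Tool frame: the origin (TCP) lies at the very end of the fingers, on their centre line; the grasp point (between the pads) lies ctrl.grip_point_offset behind it (ctrl.grip_point_offset is the distance from the TCP to the grasp point, in m); z points along the fingers, x is the direction in which the jaws open and shut, and the axes are right-handed (so a half turn about z gives the same grasp; the last joint's range is limited). The gripper opens to 85 mm and grips with 20 to 120 N. Pads are 22 mm wide; open, the fingers measure 114 mm over their backs; the gripper's body (76 mm by 85 mm) begins 54 mm behind the grasp point. The pads swing forward as they close: fully open they stand 13 mm farther back than shut.
Start: joints at [-1.429, 0.181, 1.607, -0, 1.354, -0.206], TCP at [0.196, -0.541, 0.231] pointing down, gripper open.
Joint ranges: [-2.99, 2.99], [-0.89, 2.07], [0.3, 2.58], [-1.14, 4.28], [0, 2.63], [-3.12, 3.12]. Speed limits (rad/s): [2.57, 2.57, 3.01, 3.14, 3.14, 3.14].

## Interface

Orientations are given as a unit quaternion [w, x, y, z].
In Python, from bench import get_obs, viewer, workorder, ctrl gives the robot as it stands. The module is installed in compiled form; this text tells all that it offers.
- The arm moves only by the tool move_arm, never from a script. Its argument "increments" is a list of rows, each an object of numbers: "tx", "ty", "tz": the shift along the tool's x, y, z in m; "turn": the turn about the tool's z in degrees. A call has 1 to 20 rows; each row is the pose to reach, as a shift and turn from the pose commanded when the call began, along the tool's axes at that moment; what a row does not reach only later rows make up. A row lasts 1/12 s, in which the tool goes at most 41.7 mm and 7.16 degrees, less where a joint would pass 70% of its speed; a pose out of reach is approached as far as the arm can. A call with a gripper value outside its range is refused whole. "gripper" is the opening, from 0 (shut) to 1 (fully open), set as the call begins (left out, the last holds). The fingers move at their own pace and stop on an object; the grip force is fixed at half the most. Time passes only in rows, so rows that repeat a pose let the fingers close. It gives the time, the measured TCP pose, the force and the opening at its end, in the units of the state.
- get_obs(): the state, without advancing time (a new reading comes with each control period).
- viewer.camera(name): name is "side" or "top" or "wrist"; returns (picture, depth): 400x640x3 uint8, red, green, blue; 400x640 float32, m along the optical axis (not along the pixel's ray), 0 where there is no reading.
- viewer.get_calibration(name): a dict with "intrinsics" (3x3 intrinsics, pixels), "origin" and "attitude" of the camera in the world. Camera axes: x right, y up, looking along -z (the intrinsics and any distortion apply to the point x, -y, -z); pixel columns grow to the right and rows downward; lengths in m; the calibration is good to about 2 mm. The wrist camera is an equidistant fisheye: a pixel r from the principal point sees the ray r / f radians off the axis. A picture is of the moment at which its call begins: read the wrist's pose just before it. get_calibration takes no time and is no camera call; for the wrist camera it gives the pose at the moment of the call.
- workorder.hand_in(): hands the job in, once; it reports no verdict.
The state is a dict: "time_s": time; "q": joint angles; "dq": joint speeds; "joint_efforts": joint torques, N m; "eef_pos": TCP position; "eef_rot": TCP orientation; "wrist_force": force on the tool from outside, world axes, zero at the start; "torque": the same for the moment, N m; "opening": opening from 0.0 (shut) to 1.0 (fully open).
Only numpy, scipy, OpenCV 4.12 (cv2) and the standard library are available. Lean on these libraries where they do the work, as an engineer would, in place of code of your own. Each camera call takes 0.05 s, during which the arm holds its last target.

## Working session

There is one attempt and no reset: what is moved stays moved. The work goes in short steps, Python scripts to look and compute and a tool call to move; the robot and the scene stay as the last step left them, time stands still between calls to the robot, and variables do not carry over. Pictures are saved under pics/ and viewed, and the job is handed in when it is done.

Besides the shell and the picture viewer there is one more tool, called after "Request:" as name(argument=value, ...), one argument or row to a line, values as JSON. move_arm: Moves the arm, as the interface text tells. Its arguments: {"type":"object","properties":{"increments":{"type":"array"},"gripper":{"type":"number"}},"required":["increments"]}

```bash
ls; mkdir -p pics; cat > h.py <<'E'
import numpy as np, cv2
from bench import get_obs, viewer, workorder, ctrl
def grab(name,tag):
    c=viewer.get_calibration(name); im,d=viewer.camera(name)
    cv2.imwrite(f'pics/{tag}.png',im[:,:,::-1]); np.savez(f'pics/{tag}.npz',im=im,d=d,K=c['intrinsics'],o=c['origin'],a=c['attitude'])
    return im,d,c
E
python3 - <<'E'
from h import *
print(ctrl.grip_point_offset); print(get_obs())
for n in ['side','top','wrist']:
    im,d,c=grab(n,n+'0'); print(n,c)
E
```

```text
pics
0.0187
{'time_s': 0.0, 'q': array([-1.42929192e+00,  1.81540423e-01,  1.60798291e+00,  1.33663504e-05,
        1.35380075e+00, -2.06310772e-01]), 'dq': array([-0.00180734, -0.00155266, -0.00183955,  0.00017886, -0.00112731,
        0.0006633 ]), 'joint_efforts': array([ 4.49406298e-04, -4.44866323e+01, -3.51337981e+01, -1.34510869e-04,
        9.41658363e-03,  2.47560104e-05]), 'eef_pos': array([ 0.19592259, -0.54001801,  0.23039663]), 'eef_rot': array([-6.36124101e-04,  8.18792071e-01, -5.74089536e-01, -5.87236573e-04]), 'wrist_force': array([-0.16021784, -0.0077403 , -0.01603379]), 'torque': array([-0.01406841,  0.01595494, -0.01293652]), 'opening': 0.9997701586364175}
side {'intrinsics': array([[373.65781203,   0.        , 316.12397951],
       [  0.        , 373.65781203, 199.77080775],
       [  0.        ,   0.        ,   1.        ]]), 'origin': array([0.03262117, 0.85264068, 0.73819334]), 'attitude': array([-0.24976384, -0.12421214,  0.43043417,  0.858438  ])}
top {'intrinsics': array([[495.73547717,   0.        , 319.5407476 ],
       [  0.        , 495.73547717, 198.39703644],
       [  0.        ,   0.        ,   1.        ]]), 'origin': array([0.45715465, 0.06853653, 1.75199693]), 'attitude': array([ 0.71532905,  0.01217297, -0.02166019, -0.6983459 ])}
wrist {'intrinsics': array([[309.70691629,   0.        , 319.71405553],
       [  0.        , 309.70691629, 203.59993833],
       [  0.        ,   0.        ,   1.        ]]), 'origin': array([ 0.26562888, -0.51401249,  0.37277901]), 'attitude': array([ 0.8101637 , -0.11882811,  0.08464054, -0.56775932])}
```

View pics/top0.png

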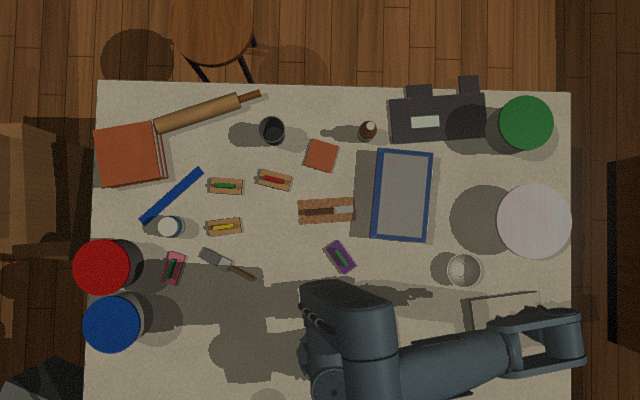

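View pics/side0.png

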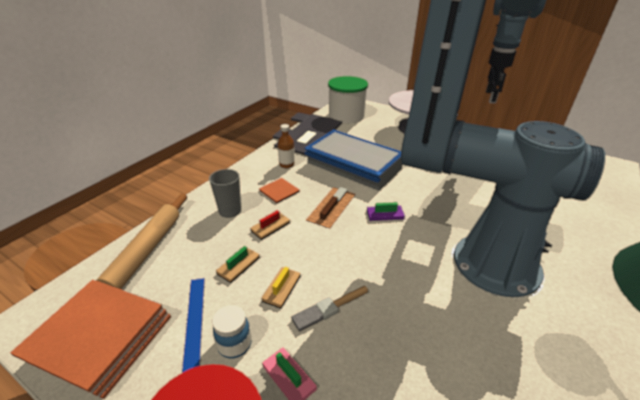

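View pics/wrist0.png

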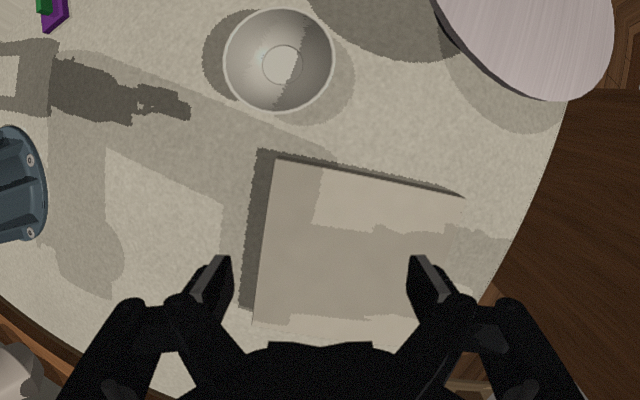

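Top view: red stamp at (273,179), green at (225,185) and yellow at (223,226). There is no blue stamp so far. Purple (339,256) and pink (173,268) are decoys. The knife is on its mat at (326,210), with a look-alike knife at (227,263) that has no mat. The case is at (402,195). Next I'll measure coarsely and hover over the area.

```bash
cat >> h.py <<'E'
from scipy.spatial.transform import Rotation as Ro
def rot(q): return Ro.from_quat([q[1],q[2],q[3],q[0]])
def ray(c,name,u,v):
    K=c['intrinsics'] if 'intrinsics' in c else c['K']; o=c['origin'] if 'origin' in c else c['o']; a=c['attitude'] if 'attitude' in c else c['a']
    x=(np.asarray(u,float)-K[0,2])/K[0,0]; y=(np.asarray(v,float)-K[1,2])/K[1,1]
    if name=='wrist':
        r=np.hypot(x,y)+1e-12; s=np.sin(r)/r; d=np.stack([x*s,-y*s,-np.cos(r)],-1)
    else: d=np.stack([x,-y,-np.ones_like(x)],-1)
    return o,rot(a).apply(d.reshape(-1,3)).reshape(d.shape)
def atz(c,name,u,v,z):
    o,d=ray(c,name,u,v); return o+d*((z-o[2])/d[...,2])[...,None]
def cloud(c,name,d):
    v,u=np.mgrid[:400,:640]; o,r=ray(c,name,u,v)
    fw=rot(c['attitude'] if 'attitude' in c else c['a']).apply([0,0,-1]); k=d/(r@fw); k[d<=0]=np.nan
    return o+r*k[...,None]
def load(tag): return dict(np.load(f'pics/{tag}.npz'))
def rect(P,label=''):
    (cx,cy),(w,h),a=cv2.minAreaRect((P[:,:2]*1000).astype(np.float32))
    if w<h: w,h=h,w; a+=90
    a=(a+90)%180-90
    print(label,'c',round(cx/1000,4),round(cy/1000,4),'size',round(w),round(h),'ang',round(a,2)); return cx/1000,cy/1000,a
def mv(x,y,z,yaw,obs=None):
    "tool shift from measured pose to world target; yaw=world angle (deg) of tool x"
    s=obs or get_obs(); R=rot(s['eef_rot']); t=R.inv().apply(np.array([x,y,z])-s['eef_pos'])
    ax=R.apply([1,0,0]); a=np.degrees(np.arctan2(ax[1],ax[0])); tu=-((yaw-a+180)%360-180)
    print('t=%s s pos=%s yaw=%.2f -> tx %.4f ty %.4f tz %.4f turn %.2f'%(round(s['time_s'],2),np.round(s['eef_pos'],4),a,*t,tu))
E
python3 - <<'E'
from h import *
c=load('top0'); P=cloud(c,'top',c['d']); 
for n,(u,v) in dict(red=(273,179),green=(225,185),yellow=(223,226),mat=(326,210),case=(402,195),tilerim=(320,155),bottle=(368,130),bowl=(463,269),pot=(272,130),jar=(170,226),dark=(437,118),blade=(345,210)).items():
    print(n,np.round(np.nanmedian(P[v-1:v+2,u-1:u+2].reshape(-1,3),0),3))
m=np.isfinite(P[...,2])&(P[...,2]>.055)&(P[...,2]<.09)
u0=m.copy(); u0[:,:355]=0;u0[:,450:]=0;u0[:140]=0;u0[250:]=0
rect(P[u0],'case')
mv(.45,.20,.40,0)
E
python3 - <<'E'
import cv2
im=cv2.imread('pics/top0.png')[90:300,140:460]
cv2.imwrite('pics/top0c.png',cv2.resize(im,None,fx=2.5,fy=2.5,interpolation=cv2.INTER_CUBIC))
E
```

```text
red [0.602 0.209 0.048]
green [0.577 0.373 0.044]
yellow [0.436 0.375 0.045]
mat [0.5   0.023 0.025]
case [ 0.556 -0.235  0.07 ]
tilerim [0.694 0.048 0.01 ]
bottle [ 0.763 -0.105  0.145]
bowl [ 0.304 -0.464  0.002]
pot [0.781 0.221 0.001]
jar [0.433 0.544 0.089]
dark [ 0.837 -0.365  0.013]
blade [ 0.502 -0.044  0.015]
case c 0.5579 -0.2348 size 311 198 ang -4.16
t=0.15 s pos=[ 0.1959 -0.5401  0.2306] yaw=-70.07 -> tx -0.6094 ty -0.4912 tz -0.1685 turn -70.07
```

View pics/top0c.png

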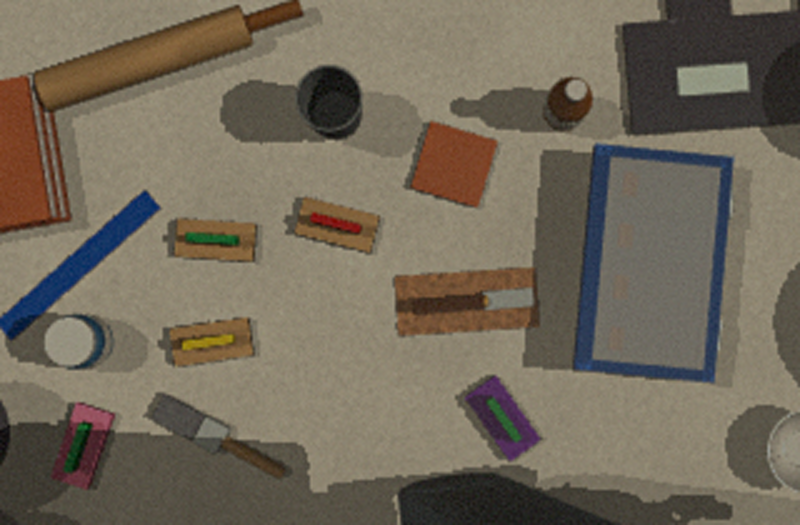

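```bash
python3 - <<'E'
from h import *
mv(.50,.20,.32,0)
E
```

```text
t=0.15 s pos=[ 0.1959 -0.5401  0.2306] yaw=-70.07 -> tx -0.5923 ty -0.5382 tz -0.0885 turn -70.07
```

Request:
move_arm(
  increments=[
    {"tx":-0.05,"ty":-0.05,"tz":-0.0885,"turn":-7},
    {"tx":-0.1,"ty":-0.1,"tz":-0.0885,"turn":-14},
    {"tx":-0.592,"ty":-0.538,"tz":-0.0885,"turn":-70},
    {"tx":-0.592,"ty":-0.538,"tz":-0.0885,"turn":-70},
    {"tx":-0.592,"ty":-0.538,"tz":-0.0885,"turn":-70},
    {"tx":-0.592,"ty":-0.538,"tz":-0.0885,"turn":-70},
    {"tx":-0.592,"ty":-0.538,"tz":-0.0885,"turn":-70},
    {"tx":-0.592,"ty":-0.538,"tz":-0.0885,"turn":-70},
    {"tx":-0.592,"ty":-0.538,"tz":-0.0885,"turn":-70},
    {"tx":-0.592,"ty":-0.538,"tz":-0.0885,"turn":-70},
    {"tx":-0.592,"ty":-0.538,"tz":-0.0885,"turn":-70},
    {"tx":-0.592,"ty":-0.538,"tz":-0.0885,"turn":-70},
    {"tx":-0.592,"ty":-0.538,"tz":-0.0885,"turn":-70},
    {"tx":-0.592,"ty":-0.538,"tz":-0.0885,"turn":-70},
    {"tx":-0.592,"ty":-0.538,"tz":-0.0885,"turn":-70},
    {"tx":-0.592,"ty":-0.538,"tz":-0.0885,"turn":-70},
    {"tx":-0.592,"ty":-0.538,"tz":-0.0885,"turn":-70},
    {"tx":-0.592,"ty":-0.538,"tz":-0.0885,"turn":-70},
    {"tx":-0.592,"ty":-0.538,"tz":-0.0885,"turn":-70},
    {"tx":-0.592,"ty":-0.538,"tz":-0.0885,"turn":-70},
  ],
)

```text
time_s: 1.82
eef_pos: [0.5004, 0.2027, 0.3196]
eef_rot: [-0.0, 1.0, 0.0, -0.0]
wrist_force: [0.3, -0.2, -0.1]
opening: 1.004
```

```bash
python3 - <<'E'
from h import *
grab('wrist','w1'); grab('top','top1'); grab('side','side1')
E
```

```text
(no output)
```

View pics/w1.png

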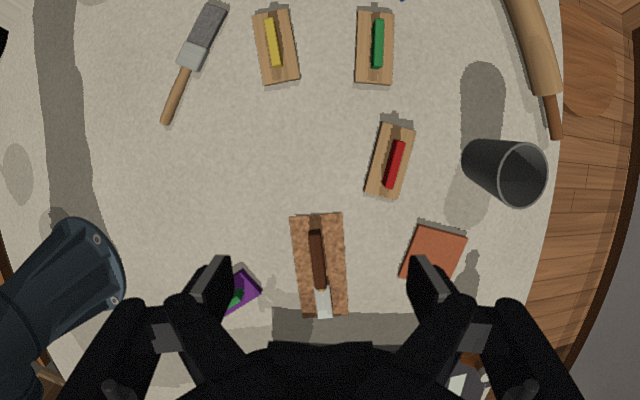

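View pics/top1.png

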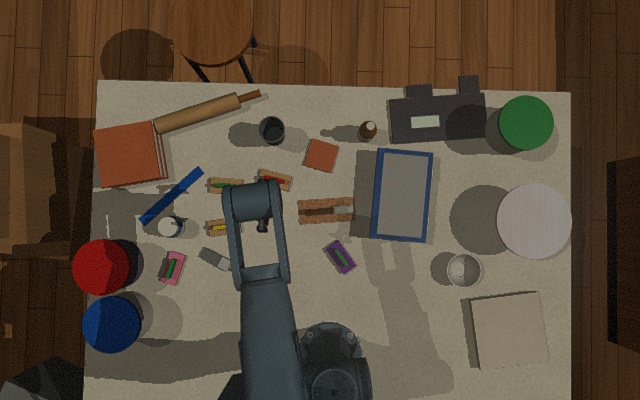

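Only red, green and yellow are present, because the strip behind the arm (top1) shows no blue stamp. In the wrist view the knife is on its mat at (318,262) with its blade at (322,302). Next I'll measure it along with the stamps and the case.

```bash
python3 - <<'E'
from h import *
c=load('w1'); P=cloud(c,'wrist',c['d']); hsv=cv2.cvtColor(c['im'],cv2.COLOR_RGB2HSV)
v,u=np.mgrid[:400,:640]
def box(a,b,cc,d): return (u>=a)&(u<cc)&(v>=b)&(v<d)
Z=P[...,2]
print('bench z',np.nanmedian(Z[100:200,200:300]), 'noise',np.nanstd(Z[120:160,220:260]))
rect(P[box(300,215,335,300)&(Z>.018)&(Z<.05)],'handle')
rect(P[box(285,205,355,322)&(Z>.0015)&(Z<.008)],'mat')
b=box(310,292,340,322)&(Z>.0095)&(Z<.019); rect(P[b],'blade'); print(np.nanmedian(Z[b]))
for n,bb in dict(red=(355,110,425,210),green=(345,0,405,90),yellow=(245,0,305,90)).items():
    B=box(*bb); rect(P[B&(Z>.035)&(Z<.06)],n+' bar'); rect(P[B&(Z>.01)&(Z<.022)],n+' block')
    print(np.nanmedian(Z[B&(Z>.035)]))
c=load('top1'); P=cloud(c,'top',c['d']);Z=P[...,2]
B=box(360,140,445,250)&(Z>.055)&(Z<.09); rect(P[B],'cover'); print(np.nanmedian(Z[B]))
E
```

```text
bench z -0.00039717872132383203 noise 0.0008824017173908209
handle c 0.4974 0.0465 size 108 21 ang -84.26
mat c 0.4995 0.0235 size 223 115 ang 89.32
blade c 0.507 -0.0411 size 59 27 ang -84.31
0.015456637673500584
red bar c 0.605 0.2081 size 70 15 ang 76.89
red block c 0.6052 0.2081 size 112 55 ang 76.84
0.045197210816853434
green bar c 0.5793 0.3784 size 70 14 ang 87.87
green block c 0.5794 0.3784 size 111 56 ang 87.72
0.04544851978649406
yellow bar c 0.437 0.3785 size 70 14 ang -80.36
yellow block c 0.4369 0.3786 size 111 55 ang -80.32
0.04549998469000352
cover c 0.5698 -0.2148 size 332 237 ang -4.16
0.07011308953706274
```

```bash
python3 - <<'E'
from h import *
mv(.55,-.28,.30,-4.2)
E
```

```text
t=1.97 s pos=[0.4999 0.2012 0.319 ] yaw=0.13 -> tx 0.0490 ty 0.4813 tz 0.0190 turn 4.33
```

Request:
move_arm(
  increments=[
    {"tx":0.049,"ty":0.481,"tz":0.019,"turn":4.33},
    {"tx":0.049,"ty":0.481,"tz":0.019,"turn":4.33},
    {"tx":0.049,"ty":0.481,"tz":0.019,"turn":4.33},
    {"tx":0.049,"ty":0.481,"tz":0.019,"turn":4.33},
    {"tx":0.049,"ty":0.481,"tz":0.019,"turn":4.33},
    {"tx":0.049,"ty":0.481,"tz":0.019,"turn":4.33},
    {"tx":0.049,"ty":0.481,"tz":0.019,"turn":4.33},
    {"tx":0.049,"ty":0.481,"tz":0.019,"turn":4.33},
    {"tx":0.049,"ty":0.481,"tz":0.019,"turn":4.33},
    {"tx":0.049,"ty":0.481,"tz":0.019,"turn":4.33},
    {"tx":0.049,"ty":0.481,"tz":0.019,"turn":4.33},
    {"tx":0.049,"ty":0.481,"tz":0.019,"turn":4.33},
    {"tx":0.049,"ty":0.481,"tz":0.019,"turn":4.33},
    {"tx":0.049,"ty":0.481,"tz":0.019,"turn":4.33},
    {"tx":0.049,"ty":0.481,"tz":0.019,"turn":4.33},
    {"tx":0.049,"ty":0.481,"tz":0.019,"turn":4.33},
  ],
)

```text
time_s: 3.3
eef_pos: [0.548, -0.2808, 0.3009]
eef_rot: [-0.0, 0.999, -0.038, -0.0]
wrist_force: [0.1, 0.1, -0.0]
opening: 0.999
```

```bash
python3 - <<'E'
from h import *
grab('wrist','w2')
E
```

```text
(no output)
```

View pics/w2.png

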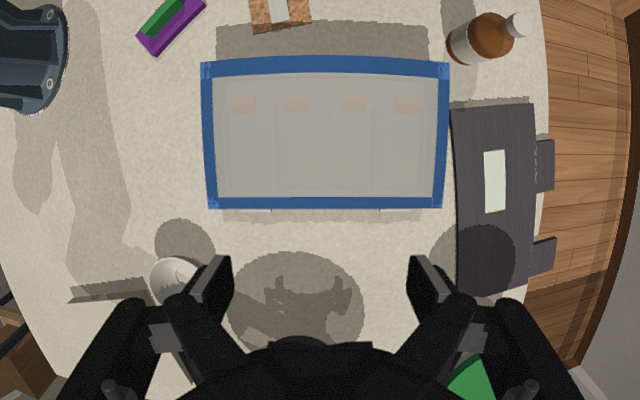

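The shut case fills (200–450, 55–208), with blue edges and the four orange catches visible at row ~103. I'll fit the rim from these blue pixels.

```bash
python3 - <<'E'
from h import *
c=load('w2'); P=cloud(c,'wrist',c['d']); hsv=cv2.cvtColor(c['im'],cv2.COLOR_RGB2HSV)
v,u=np.mgrid[:400,:640]; Z=P[...,2]
m=(hsv[...,0]>100)&(hsv[...,0]<125)&(hsv[...,1]>100)&(hsv[...,2]>60)&(u>190)&(u<460)&(v>45)&(v<220)
m=cv2.morphologyEx(m.astype(np.uint8),cv2.MORPH_OPEN,np.ones((3,3)))>0
print(np.nanpercentile(Z[m],[2,50,98]))
rect(P[m&(Z>.064)&(Z<.08)],'depth')
Q=atz(c,'wrist',u[m],v[m],.071); rect(Q,'pixel z71')
# purple, bottle, darkbox
for n,(uu,vv) in dict(dark=(470,150),darklow=(500,250),bottle=(480,45),bowl=(165,270)).items(): print(n,np.round(P[vv,uu],3))
E
```

```text
[0.06956448 0.07123398 0.07284958]
depth c 0.5594 -0.23 size 309 189 ang -4.19
pixel z71 c 0.56 -0.23 size 310 189 ang -4.19
dark [ 0.777 -0.268  0.013]
darklow [ 0.852 -0.444  0.012]
bottle [ 0.752 -0.127  0.099]
bowl [ 0.271 -0.432  0.019]
```

```bash
python3 - <<'E'
from h import *
mv(.4999,.0216,.08,5.74)
mv(.4999,.0216,.007,5.74)
E
```

```text
t=3.35 s pos=[ 0.5483 -0.2806  0.3011] yaw=-4.34 -> tx -0.0711 ty -0.2976 tz 0.2211 turn -10.08
t=3.35 s pos=[ 0.5483 -0.2806  0.3011] yaw=-4.34 -> tx -0.0711 ty -0.2976 tz 0.2941 turn -10.08
```

Request:
move_arm(
  increments=[
    {"tx":-0.071,"ty":-0.298,"tz":0.221,"turn":-10.08},
    {"tx":-0.071,"ty":-0.298,"tz":0.221,"turn":-10.08},
    {"tx":-0.071,"ty":-0.298,"tz":0.221,"turn":-10.08},
    {"tx":-0.071,"ty":-0.298,"tz":0.221,"turn":-10.08},
    {"tx":-0.071,"ty":-0.298,"tz":0.221,"turn":-10.08},
    {"tx":-0.071,"ty":-0.298,"tz":0.221,"turn":-10.08},
    {"tx":-0.071,"ty":-0.298,"tz":0.221,"turn":-10.08},
    {"tx":-0.071,"ty":-0.298,"tz":0.221,"turn":-10.08},
    {"tx":-0.071,"ty":-0.298,"tz":0.221,"turn":-10.08},
    {"tx":-0.071,"ty":-0.298,"tz":0.221,"turn":-10.08},
    {"tx":-0.071,"ty":-0.298,"tz":0.221,"turn":-10.08},
    {"tx":-0.071,"ty":-0.298,"tz":0.221,"turn":-10.08},
    {"tx":-0.071,"ty":-0.298,"tz":0.221,"turn":-10.08},
  ],
)

```text
time_s: 4.43
eef_pos: [0.5018, 0.0203, 0.0812]
eef_rot: [0.0, 0.999, 0.05, 0.001]
wrist_force: [-0.5, -0.8, 0.4]
opening: 1.0
```

```bash
python3 - <<'E'
from h import *
im,d,c=grab('wrist','w3')
P=cloud(c,'wrist',d);v,u=np.mgrid[:400,:640]; Z=P[...,2]
B=(u>250)&(u<400)&(Z>.018)&(Z<.045)&(np.abs(P[...,0]-.5)<.03)&(np.abs(P[...,1]-.05)<.08); rect(P[B],'handle')
mv(.4999,.0216,.007,5.74)
E
```

```text
handle c 0.4971 0.0462 size 106 19 ang -83.83
t=4.48 s pos=[0.502  0.0199 0.0813] yaw=5.64 -> tx -0.0021 ty -0.0020 tz 0.0743 turn -0.10
```

View pics/w3.png

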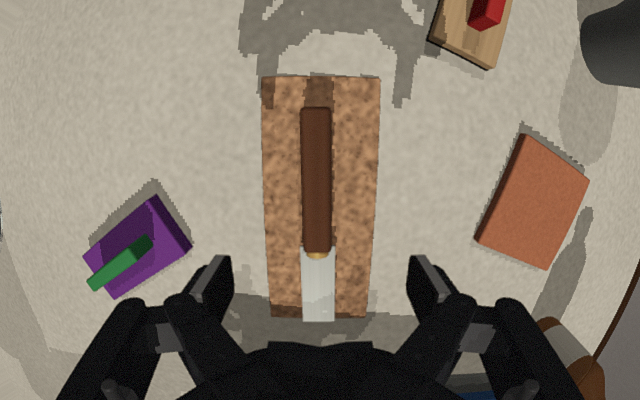

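The wrist view shows the dark-handled knife on the cork mat at (316,185), centred between the jaws, with the blade at (318,285). The other knife has a lighter handle and no mat. Descending.

Request:
move_arm(
  increments=[
    {"tx":-0.002,"ty":-0.002,"tz":0.03},
    {"tx":-0.002,"ty":-0.002,"tz":0.055},
    {"tx":-0.002,"ty":-0.002,"tz":0.068},
    {"tx":-0.002,"ty":-0.002,"tz":0.074},
    {"tx":-0.002,"ty":-0.002,"tz":0.074},
    {"tx":-0.002,"ty":-0.002,"tz":0.074},
  ],
)

```text
validation failed for argument at $.in...
```

Request:
move_arm(
  increments=[
    {"tx":0},
    {"tx":0},
    {"tx":0},
    {"tx":0},
    {"tx":0},
    {"tx":0},
    {"tx":0},
    {"tx":0},
    {"tx":0},
    {"tx":0},
  ],
  gripper=0,
)

```text
validation failed for argument at $.in...
```

Request:
move_arm(
  increments=[
    {"tx":-0.002,"ty":-0.002,"tz":0.03,"turn":0},
    {"tx":-0.002,"ty":-0.002,"tz":0.055,"turn":0},
    {"tx":-0.002,"ty":-0.002,"tz":0.068,"turn":0},
    {"tx":-0.002,"ty":-0.002,"tz":0.074,"turn":0},
    {"tx":-0.002,"ty":-0.002,"tz":0.074,"turn":0},
    {"tx":-0.002,"ty":-0.002,"tz":0.074,"turn":0},
  ],
)

```text
time_s: 4.98
eef_pos: [0.4993, 0.0219, 0.0067]
eef_rot: [0.0, 0.999, 0.049, 0.001]
wrist_force: [0.1, 0.4, -0.3]
opening: 1.003
```

Request:
move_arm(
  increments=[
    {"tx":0,"ty":0,"tz":0,"turn":0},
    {"tx":0,"ty":0,"tz":0,"turn":0},
    {"tx":0,"ty":0,"tz":0,"turn":0},
    {"tx":0,"ty":0,"tz":0,"turn":0},
    {"tx":0,"ty":0,"tz":0,"turn":0},
    {"tx":0,"ty":0,"tz":0,"turn":0},
    {"tx":0,"ty":0,"tz":0,"turn":0},
    {"tx":0,"ty":0,"tz":0,"turn":0},
    {"tx":0,"ty":0,"tz":0,"turn":0},
    {"tx":0,"ty":0,"tz":0,"turn":0},
  ],
  gripper=0,
)

```text
time_s: 5.82
eef_pos: [0.4989, 0.0226, 0.0063]
eef_rot: [0.0, 0.999, 0.05, 0.001]
wrist_force: [-0.1, 0.3, 5.5]
opening: 0.219
```

```bash
cat >> h.py <<'E'
CO=np.array([.5590,-.2400]); CA=np.radians(-4.19)
CY=np.array([np.cos(CA),np.sin(CA)]); CX=np.array([np.sin(CA),-np.cos(CA)])
def cw(x,y): return CO+x*CX+y*CY
def mvc(x,y,z,yaw=-4.19): p=cw(x,y); mv(p[0],p[1],z,yaw)
def cpos():
    s=get_obs(); d=s['eef_pos'][:2]-CO; print('case',np.round([d@CX,d@CY,s['eef_pos'][2]],4),'F',np.round(s['wrist_force'],1)); return s
E
python3 - <<'E'
from h import *
mvc(-.221,0,.0515)
E
```

```text
t=5.82 s pos=[0.4989 0.0226 0.0063] yaw=5.68 -> tx 0.0718 ty 0.0495 tz -0.0451 turn 9.87
```

Request:
move_arm(
  increments=[
    {"tx":0,"ty":0,"tz":-0.01,"turn":0},
    {"tx":0,"ty":0,"tz":-0.03,"turn":0},
    {"tx":0.01,"ty":0.005,"tz":-0.06,"turn":3},
    {"tx":0.03,"ty":0.02,"tz":-0.06,"turn":6},
    {"tx":0.05,"ty":0.035,"tz":-0.055,"turn":9},
    {"tx":0.0718,"ty":0.049,"tz":-0.045,"turn":9.87},
    {"tx":0.0718,"ty":0.049,"tz":-0.045,"turn":9.87},
    {"tx":0.0718,"ty":0.049,"tz":-0.045,"turn":9.87},
    {"tx":0.0718,"ty":0.049,"tz":-0.045,"turn":9.87},
  ],
)

```text
time_s: 6.57
eef_pos: [0.5734, -0.0186, 0.0504]
eef_rot: [-0.0, 0.999, -0.036, -0.001]
wrist_force: [-0.2, -0.4, -1.5]
opening: 0.223
```

```bash
python3 - <<'E'
from h import *
cpos(); im,d,c=grab('wrist','w4'); cpos()
im,d,c=grab('side','s4'); cv2.imwrite('pics/s4c.png',cv2.resize(im[100:240,280:440,::-1],None,fx=5,fy=4,interpolation=cv2.INTER_CUBIC))
c=load('w4');P=cloud(c,'wrist',c['d']);
for u,v in [(320,120),(320,160),(318,200),(318,240),(318,260),(318,280),(318,300)]: print(u,v,np.round(P[v,u],4))
E
```

```text
case [-0.2218 -0.0018  0.0504] F [-0.2 -0.4 -1.5]
case [-0.222  -0.0018  0.0506] F [-0.7 -0.6 -0.7]
320 120 [0.5791 0.0533 0.0732]
320 160 [0.578  0.0378 0.0735]
318 200 [0.576  0.0216 0.073 ]
318 240 [0.5747 0.0043 0.0733]
318 260 [ 0.574  -0.0052  0.0731]
318 280 [ 0.5732 -0.0158  0.0723]
318 300 [ 0.5724 -0.0264  0.0728]
```

View pics/w4.png

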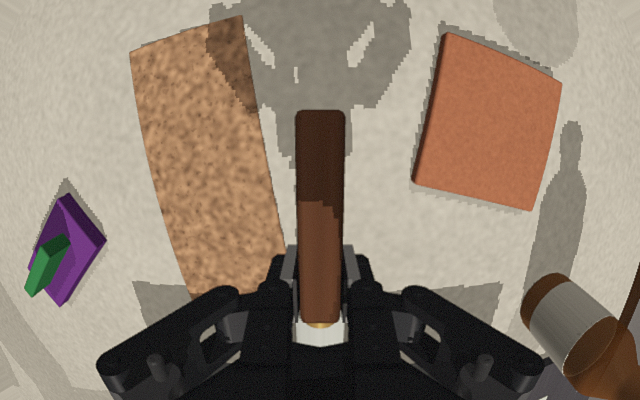

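View pics/s4c.png

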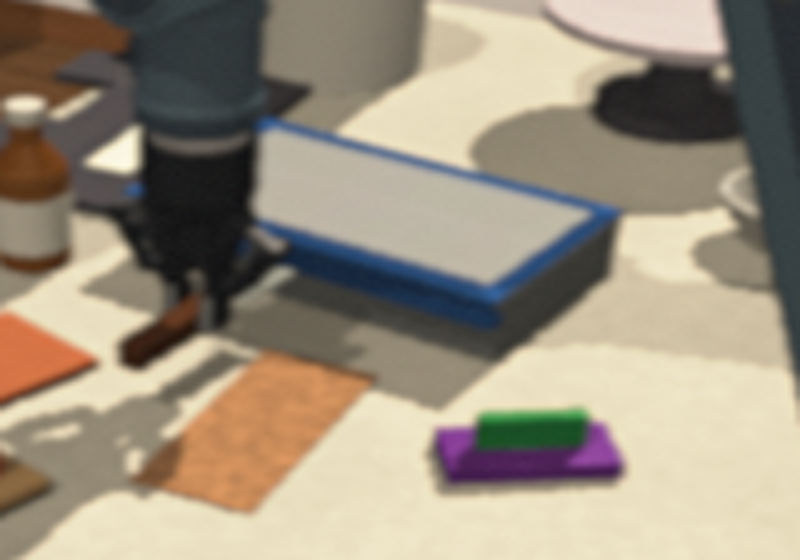

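Request:
move_arm(
  increments=[
    {"tx":0,"ty":0.008,"tz":-0.001,"turn":0},
    {"tx":0,"ty":0.015,"tz":-0.001,"turn":0},
    {"tx":0,"ty":0.021,"tz":-0.001,"turn":0},
    {"tx":0,"ty":0.027,"tz":-0.001,"turn":0},
    {"tx":0,"ty":0.031,"tz":-0.001,"turn":0},
    {"tx":0,"ty":0.031,"tz":-0.001,"turn":0},
    {"tx":0,"ty":0.031,"tz":-0.001,"turn":0},
  ],
)

```text
time_s: 7.25
eef_pos: [0.5723, -0.0504, 0.0518]
eef_rot: [-0.0, 0.999, -0.037, -0.0]
wrist_force: [-0.8, -0.3, -0.6]
opening: 0.22
```

```bash
python3 - <<'E'
from h import *
cpos(); im,d,c=grab('side','s5'); cv2.imwrite('pics/s5c.png',cv2.resize(im[100:240,280:440,::-1],None,fx=5,fy=4,interpolation=cv2.INTER_CUBIC))
E
```

```text
case [-0.1901 -0.0006  0.0518] F [-0.8 -0.3 -0.6]
```

View pics/s5c.png

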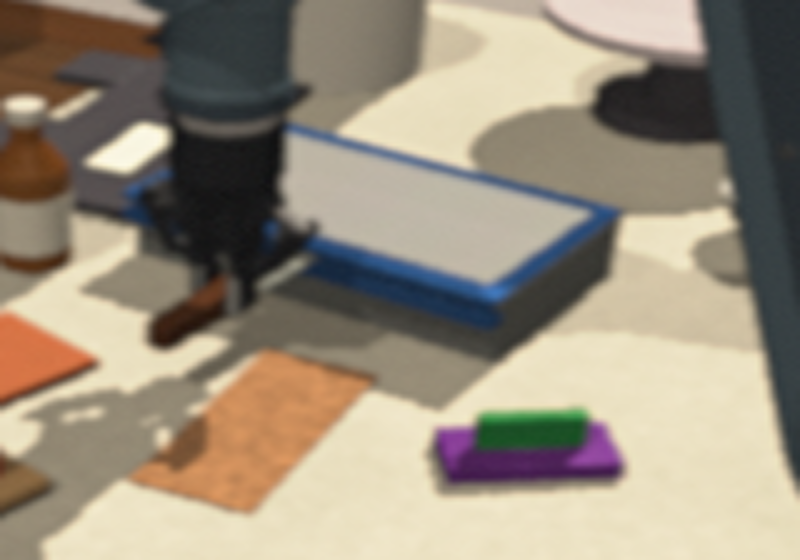

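No contact force, and the tip is about 11 mm into the slot. Now I'll lift.

Request:
move_arm(
  increments=[
    {"tx":0,"ty":0,"tz":-0.004,"turn":0},
    {"tx":0,"ty":0,"tz":-0.008,"turn":0},
    {"tx":0,"ty":0,"tz":-0.012,"turn":0},
    {"tx":0,"ty":0,"tz":-0.016,"turn":0},
    {"tx":0,"ty":0,"tz":-0.02,"turn":0},
    {"tx":0,"ty":0.0,"tz":-0.022,"turn":0},
    {"tx":0,"ty":0,"tz":-0.022,"turn":0},
  ],
)

```text
time_s: 7.88
eef_pos: [0.5726, -0.0499, 0.0745]
eef_rot: [0.0, 0.999, -0.037, 0.0]
wrist_force: [0.3, -0.2, -2.5]
opening: 0.221
```

```bash
python3 - <<'E'
from h import *
cpos(); im,d,c=grab('side','s6'); cv2.imwrite('pics/s6c.png',cv2.resize(im[100:240,280:440,::-1],None,fx=5,fy=4,interpolation=cv2.INTER_CUBIC))
E
```

```text
case [-0.1906 -0.0003  0.0745] F [ 0.3 -0.2 -2.5]
```

View pics/s6c.png

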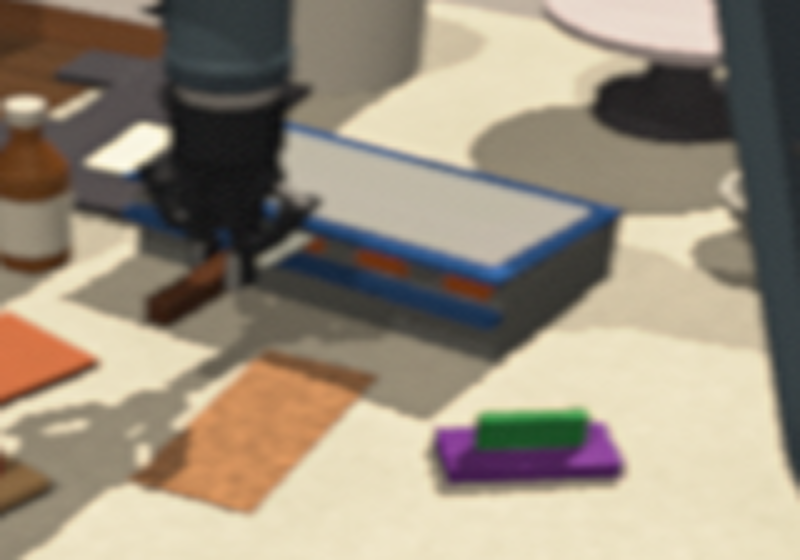

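```bash
python3 - <<'E'
from h import *
s=cpos()
d=s['eef_pos'][:2]-CO; x0=d@CX*1000; z0=s['eef_pos'][2]*1000
def tcp(th,r): return 85-r*np.cos(th)-96, 65+r*np.sin(th)-9.5
for th,r in [(.15,177),(.2,173),(.25,169),(.3,166),(.36,163),(.42,160)]+[(t,160) for t in np.arange(.5,1.0,.08)]+[(t,157) for t in np.arange(1.0,1.43,.08)]:
    x,z=tcp(th,r); print(round(th,2),'ty %.3f tz %.3f'%((x-x0)/1000,-(z-z0)/1000))
E
```

```text
case [-0.1906 -0.0003  0.0743] F [-0.8  0.2 -2.1]
0.15 ty 0.005 tz -0.008
0.2 ty 0.010 tz -0.016
0.25 ty 0.016 tz -0.023
0.3 ty 0.021 tz -0.030
0.36 ty 0.027 tz -0.039
0.42 ty 0.034 tz -0.046
0.5 ty 0.039 tz -0.058
0.58 ty 0.046 tz -0.069
0.66 ty 0.053 tz -0.079
0.74 ty 0.061 tz -0.089
0.82 ty 0.070 tz -0.098
0.9 ty 0.080 tz -0.107
0.98 ty 0.091 tz -0.114
1.0 ty 0.095 tz -0.113
1.08 ty 0.106 tz -0.120
1.16 ty 0.117 tz -0.125
1.24 ty 0.129 tz -0.130
1.32 ty 0.141 tz -0.133
1.4 ty 0.153 tz -0.136
```

Request:
move_arm(
  increments=[
    {"tx":0,"ty":0.005,"tz":-0.008,"turn":0},
    {"tx":0,"ty":0.01,"tz":-0.016,"turn":0},
    {"tx":0,"ty":0.016,"tz":-0.023,"turn":0},
    {"tx":0,"ty":0.021,"tz":-0.03,"turn":0},
    {"tx":0,"ty":0.027,"tz":-0.039,"turn":0},
    {"tx":0,"ty":0.034,"tz":-0.046,"turn":0},
    {"tx":0,"ty":0.034,"tz":-0.05,"turn":0},
    {"tx":0,"ty":0.034,"tz":-0.05,"turn":0},
  ],
)

```text
time_s: 8.6
eef_pos: [0.5706, -0.0853, 0.1254]
eef_rot: [0.001, 0.999, -0.037, 0.001]
wrist_force: [0.2, 0.4, -0.9]
opening: 0.22
```

```bash
cat > look.py <<'E'
from h import *
import sys
n=sys.argv[1]; cam=sys.argv[2]; b=list(map(int,sys.argv[3:7])); f=float(sys.argv[7])
cpos(); im,d,c=grab(cam,n); cv2.imwrite(f'pics/{n}c.png',cv2.resize(im[b[1]:b[3],b[0]:b[2],::-1],None,fx=f,fy=f,interpolation=cv2.INTER_CUBIC))
E
python3 look.py s7 side 280 60 480 220 4
```

```text
case [-0.1552  0.0003  0.1254] F [ 0.2  0.4 -0.9]
```

View pics/s7c.png

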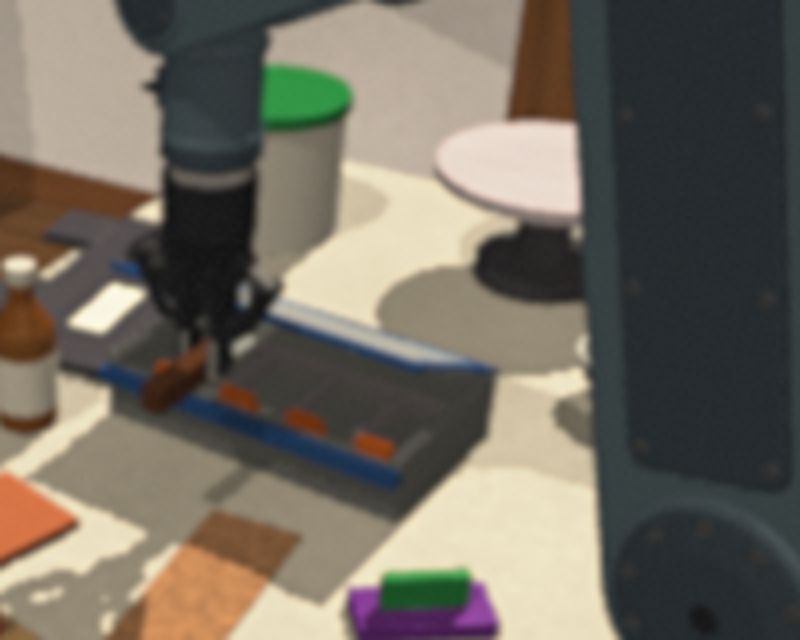

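```bash
cat > cov.py <<'E'
from h import *
import sys
def cover_angle(tag,cam):
    c=load(tag); P=cloud(c,cam,c['d']); D=P[...,:2]-CO; x=D@CX; y=D@CY; z=P[...,2]
    m=np.isfinite(z)&(abs(y)<.152)&(z>.085)&(x>-.12)&(x<.11)
    hsv=cv2.cvtColor(c['im'],cv2.COLOR_RGB2HSV)
    b=m&(hsv[...,0]>100)&(hsv[...,0]<128)&(hsv[...,1]>90)
    th=np.arctan2(z[b]-.065,.085-x[b]); r=np.hypot(z[b]-.065,.085-x[b])
    print('n',b.sum(),'r max',np.percentile(r,95) if b.sum() else 0,'theta at r>.17',np.percentile(th[r>.17],[10,50,90]) if (r>.17).any() else None)
cover_angle(sys.argv[1],sys.argv[2])
E
python3 cov.py s7 side
```

```text
n 52 r max 0.19146853640874908 theta at r>.17 [0.45672638 0.46433852 0.47704886]
```

Request:
move_arm(
  increments=[
    {"tx":0,"ty":0.004,"tz":-0.007,"turn":0},
    {"tx":0,"ty":0.011,"tz":-0.018,"turn":0},
    {"tx":0,"ty":0.018,"tz":-0.028,"turn":0},
    {"tx":0,"ty":0.026,"tz":-0.038,"turn":0},
    {"tx":0,"ty":0.035,"tz":-0.047,"turn":0},
    {"tx":0,"ty":0.045,"tz":-0.056,"turn":0},
    {"tx":0,"ty":0.056,"tz":-0.063,"turn":0},
    {"tx":0,"ty":0.071,"tz":-0.069,"turn":0},
    {"tx":0,"ty":0.082,"tz":-0.074,"turn":0},
    {"tx":0,"ty":0.094,"tz":-0.079,"turn":0},
    {"tx":0,"ty":0.106,"tz":-0.082,"turn":0},
    {"tx":0,"ty":0.118,"tz":-0.085,"turn":0},
    {"tx":0,"ty":0.121,"tz":-0.0855,"turn":0},
    {"tx":0,"ty":0.121,"tz":-0.0855,"turn":0},
    {"tx":0,"ty":0.121,"tz":-0.0855,"turn":0},
  ],
)

```text
time_s: 9.9
eef_pos: [0.5606, -0.205, 0.2089]
eef_rot: [0.0, 0.999, -0.037, -0.0]
wrist_force: [0.2, 0.7, -1.3]
opening: 0.222
```

```bash
python3 look.py s8 side 280 20 480 220 3; python3 cov.py s8 side
```

```text
case [-0.035  -0.0009  0.2089] F [ 0.2  0.7 -1.3]
n 0 r max 0 theta at r>.17 None
```

View pics/s8c.png

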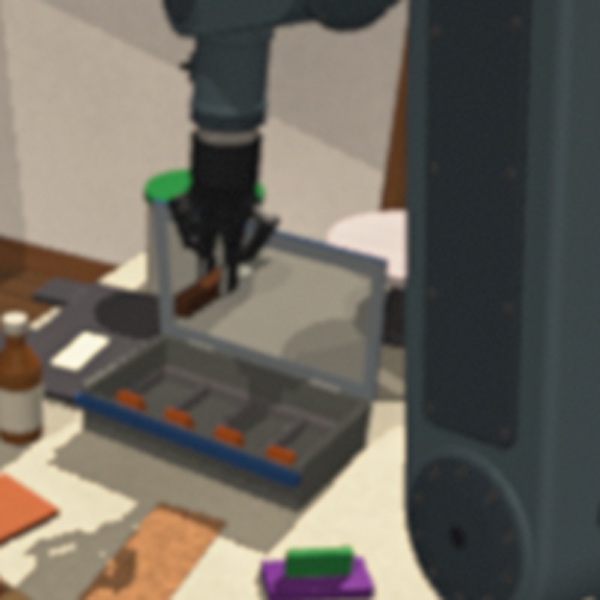

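```bash
python3 - <<'E'
from h import *
mv(.4992,.0229,.05,5.7)
mv(.4992,.0229,.0065,5.7)
E
```

```text
t=9.95 s pos=[ 0.5606 -0.2045  0.2088] yaw=-4.21 -> tx -0.0778 ty -0.2223 tz 0.1589 turn -9.91
t=9.95 s pos=[ 0.5606 -0.2045  0.2088] yaw=-4.21 -> tx -0.0777 ty -0.2223 tz 0.2024 turn -9.91
```

Request:
move_arm(
  increments=[
    {"tx":0,"ty":-0.02,"tz":0,"turn":0},
    {"tx":0,"ty":-0.05,"tz":0,"turn":0},
    {"tx":0,"ty":-0.09,"tz":0,"turn":0},
    {"tx":-0.02,"ty":-0.13,"tz":0,"turn":-3},
    {"tx":-0.04,"ty":-0.165,"tz":0.01,"turn":-6},
    {"tx":-0.06,"ty":-0.2,"tz":0.04,"turn":-9.9},
    {"tx":-0.078,"ty":-0.222,"tz":0.08,"turn":-9.9},
    {"tx":-0.078,"ty":-0.222,"tz":0.12,"turn":-9.9},
    {"tx":-0.078,"ty":-0.222,"tz":0.158,"turn":-9.9},
    {"tx":-0.078,"ty":-0.222,"tz":0.175,"turn":-9.9},
    {"tx":-0.078,"ty":-0.222,"tz":0.186,"turn":-9.9},
    {"tx":-0.078,"ty":-0.222,"tz":0.194,"turn":-9.9},
    {"tx":-0.078,"ty":-0.222,"tz":0.199,"turn":-9.9},
    {"tx":-0.078,"ty":-0.222,"tz":0.2015,"turn":-9.9},
    {"tx":-0.078,"ty":-0.222,"tz":0.2015,"turn":-9.9},
  ],
)

```text
time_s: 11.2
eef_pos: [0.5006, 0.0222, 0.0088]
eef_rot: [0.0, 0.999, 0.05, 0.001]
wrist_force: [-0.8, 0.8, -0.0]
opening: 0.222
```

```bash
python3 look.py w9 wrist 0 0 640 400 1; python3 - <<'E'
from h import *
c=load('w9');P=cloud(c,'wrist',c['d'])
for v in (120,160,200,240,280): print(np.round(P[v,318],4))
E
```

```text
case [-0.2572 -0.0774  0.0088] F [-0.8  0.8 -0. ]
[0.4933 0.094  0.0314]
[0.4948 0.0785 0.0315]
[0.4964 0.0623 0.0314]
[0.4981 0.0447 0.031 ]
[0.5    0.0255 0.0315]
```

View pics/w9.png

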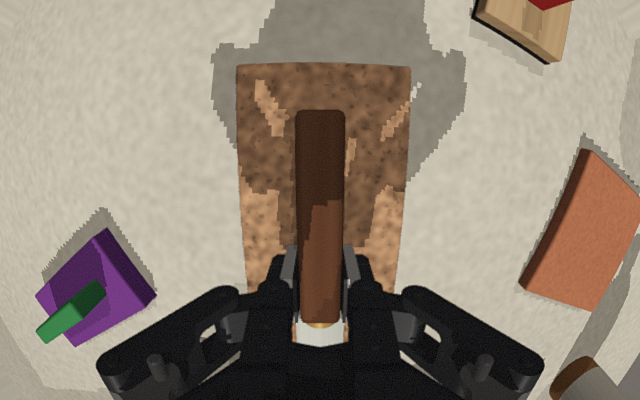

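The knife is level over its mat at (318,200), about 2 mm up. I'll lower it and release.

Request:
move_arm(
  increments=[
    {"tx":0,"ty":0,"tz":0.001,"turn":0},
    {"tx":0,"ty":0,"tz":0.0025,"turn":0},
    {"tx":0,"ty":0,"tz":0.0025,"turn":0},
    {"tx":0,"ty":0,"tz":0.0025,"turn":0},
  ],
)

```text
time_s: 11.58
eef_pos: [0.5006, 0.0223, 0.0064]
eef_rot: [0.0, 0.999, 0.05, 0.001]
wrist_force: [0.2, 0.0, 5.1]
opening: 0.223
```

Request:
move_arm(
  increments=[
    {"tx":0,"ty":0,"tz":0,"turn":0},
    {"tx":0,"ty":0,"tz":0,"turn":0},
    {"tx":0,"ty":0,"tz":0,"turn":0},
    {"tx":0,"ty":0,"tz":0,"turn":0},
    {"tx":0,"ty":0,"tz":0,"turn":0},
    {"tx":0,"ty":0,"tz":-0.02,"turn":0},
    {"tx":0,"ty":0,"tz":-0.05,"turn":0},
    {"tx":0,"ty":0,"tz":-0.09,"turn":0},
    {"tx":0,"ty":0,"tz":-0.13,"turn":0},
    {"tx":0,"ty":0,"tz":-0.17,"turn":0},
    {"tx":0,"ty":0,"tz":-0.2,"turn":0},
    {"tx":0,"ty":0,"tz":-0.2,"turn":0},
  ],
  gripper=0.6,
)

```text
time_s: 12.58
eef_pos: [0.5035, 0.022, 0.2127]
eef_rot: [0.001, 0.999, 0.05, 0.006]
wrist_force: [1.1, -0.6, 0.5]
opening: 0.6
```

```bash
python3 look.py w10 wrist 0 0 640 400 1; python3 look.py t10 top 140 90 460 300 2.5; cat > st.py <<'E'
from h import *
import sys
def run(tag):
    c=load(tag); P=cloud(c,'wrist',c['d']); hsv=cv2.cvtColor(c['im'],cv2.COLOR_RGB2HSV); Z=P[...,2]
    H,S,V=[hsv[...,i] for i in range(3)]
    for n,m in dict(red=((H<5)|(H>175)),green=(H>50)&(H<75),yellow=(H>22)&(H<32)).items():
        m=m&(S>150)&(V>50)&(Z>.03)&(Z<.09)
        k,l,s,ce=cv2.connectedComponentsWithStats(m.astype(np.uint8))
        for i in range(1,k):
            if s[i,4]>150: print('px',np.round(ce[i]),'z %.4f'%np.median(Z[l==i]),end=' '); rect(P[l==i],n)
    B=(Z>.018)&(Z<.045)&(abs(P[...,0]-.5)<.04)&(abs(P[...,1]-.05)<.1)&(H<15)&(V<110)
    if B.sum()>300: rect(P[B],'handle')
run(sys.argv[1])
E
python3 st.py w10
```

```text
case [-0.2572 -0.0745  0.2127] F [ 1.1 -0.6  0.5]
case [-0.2573 -0.0761  0.2093] F [ 0.2 -0.9 -0.1]
px [430.  27.] z 0.0452 red c 0.6044 0.2068 size 69 13 ang 77.2
handle c 0.4984 0.0489 size 98 20 ang -84.09
```

View pics/w10.png

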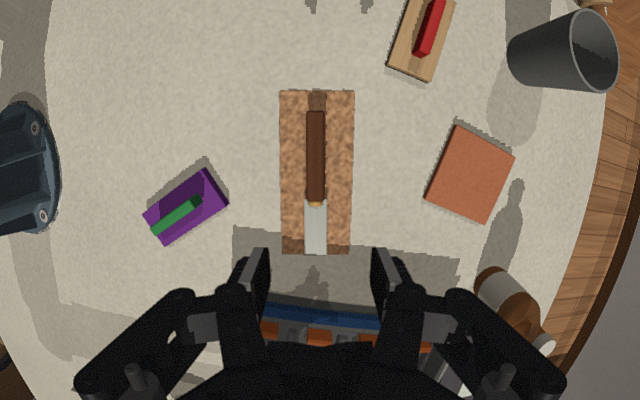

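The knife is flat on its mat at (316,170). Next I'll look into the open case to locate the bays.

```bash
python3 - <<'E'
from h import *
mvc(-.03,0,.28)
E
```

```text
t=12.68 s pos=[0.5002 0.0225 0.2066] yaw=5.71 -> tx 0.0377 ty 0.2375 tz -0.0730 turn 9.90
```

Request:
move_arm(
  increments=[
    {"tx":0,"ty":0,"tz":-0.04,"turn":0},
    {"tx":0.038,"ty":0.237,"tz":-0.073,"turn":9.9},
    {"tx":0.038,"ty":0.237,"tz":-0.073,"turn":9.9},
    {"tx":0.038,"ty":0.237,"tz":-0.073,"turn":9.9},
    {"tx":0.038,"ty":0.237,"tz":-0.073,"turn":9.9},
    {"tx":0.038,"ty":0.237,"tz":-0.073,"turn":9.9},
    {"tx":0.038,"ty":0.237,"tz":-0.073,"turn":9.9},
    {"tx":0.038,"ty":0.237,"tz":-0.073,"turn":9.9},
    {"tx":0.038,"ty":0.237,"tz":-0.073,"turn":9.9},
    {"tx":0.038,"ty":0.237,"tz":-0.073,"turn":9.9},
    {"tx":0.038,"ty":0.237,"tz":-0.073,"turn":9.9},
  ],
)

```text
time_s: 13.6
eef_pos: [0.5601, -0.2079, 0.2767]
eef_rot: [-0.001, 0.999, -0.036, -0.001]
wrist_force: [0.4, 0.2, -0.4]
opening: 0.598
```

```bash
python3 look.py w11 wrist 0 0 640 400 1; python3 cov.py w11 wrist; python3 look.py t11 top 340 120 460 260 5
```

```text
case [-0.0321 -0.0012  0.2767] F [ 0.4  0.2 -0.4]
n 373 r max 0.33312205442642817 theta at r>.17 [1.14215686 1.41710711 1.43978976]
case [-0.0322 -0.001   0.2772] F [-0.   0.4  0.4]
```

View pics/w11.png

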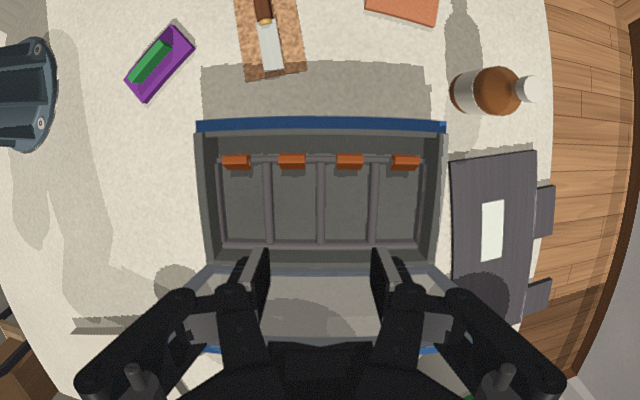

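View pics/t11c.png

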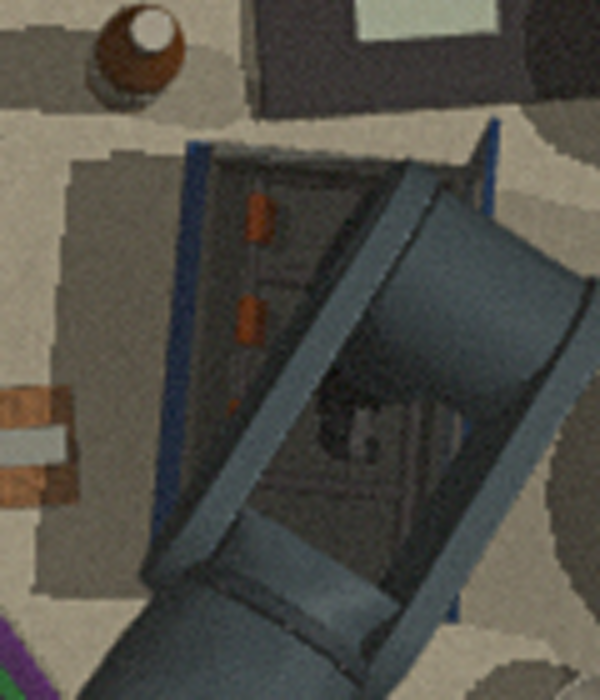

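The open case shows four empty bays, with catches at (236,161), (292,161), (349,161) and (405,161). I'll check the bay grid against the depth data.

```bash
python3 - <<'E'
from h import *
c=load('w11'); P=cloud(c,'wrist',c['d']); D=P[...,:2]-CO; x=D@CX; y=D@CY; z=P[...,2]
m=(x>-.02)&(x<.05)&(z>.021)&(z<.032)&(abs(y)<.15)
h,e=np.histogram(y[m],np.arange(-.15,.151,.002))
print([(round(float(a)*1000+1),int(n)) for a,n in zip(e,h) if n>15])
for lo,hi in [(-.12,-.095),(-.03,.03),(.095,.12)]:
    for s in (-1,0,1):
        mm=m&(abs(y-s*.072)<.01)
    print([ (s,round(float(np.median(y[m&(abs(y-s*.072)<.01)])),4)) for s in (-1,0,1)])
    break
# orange catches
hsv=cv2.cvtColor(c['im'],cv2.COLOR_RGB2HSV); o=(hsv[...,0]>4)&(hsv[...,0]<16)&(hsv[...,1]>170)&(z>.035)&(z<.06)&(x<0)&(x>-.1)
k,l,s,ce=cv2.connectedComponentsWithStats(o.astype(np.uint8))
for i in range(1,k):
    if s[i,4]>50: q=l==i; print('catch',np.round(ce[i]),'y %.4f..%.4f'%tuple(np.percentile(y[q],[3,97])),'x %.4f..%.4f'%tuple(np.percentile(x[q],[3,97])),'z',round(float(np.median(z[q])),4))
# pocket x-ends
m=(abs(abs(y)-.036)<.012)|(abs(abs(y)-.108)<.012)
for a in np.arange(-.07,.09,.005):
    q=m&(x>a)&(x<a+.005)&(z<.07); 
    if q.sum()>5: print(round(a*1000+2.5,1),np.round(np.nanpercentile(z[q],[10,50,90])*1000,1),end=' | ')
# floor
print()
E
```

```text
[(-143, 116), (-141, 82), (-139, 49), (-77, 48), (-75, 65), (-73, 76), (-71, 73), (-69, 82), (-67, 57), (-5, 48), (-3, 101), (-1, 50), (1, 99), (3, 50), (5, 49), (65, 22), (67, 89), (69, 74), (71, 75), (73, 68), (75, 58), (77, 26), (137, 34), (139, 87), (141, 113)]
[(-1, -0.0717), (0, -0.001), (1, 0.0705)]
catch [235. 161.] y -0.1223..-0.0925 x -0.0567..-0.0413 z 0.0461
catch [291. 160.] y -0.0506..-0.0218 x -0.0565..-0.0415 z 0.0461
catch [350. 161.] y 0.0203..0.0498 x -0.0563..-0.0416 z 0.046
catch [406. 162.] y 0.0916..0.1210 x -0.0563..-0.0402 z 0.0459
-67.5 [4.6 5.7 6.6] | -62.5 [4.7 5.7 6.8] | -57.5 [ 5.   7.  46.6] | -52.5 [ 5.7 46.4 47.5] | -47.5 [44.7 46.3 47.3] | -42.5 [35.4 38.9 42.4] | -37.5 [26.2 30.7 34.7] | -32.5 [4.5 5.6 6.7] | -27.5 [4.4 5.6 6.6] | -22.5 [4.6 5.6 6.7] | -17.5 [4.6 5.7 6.7] | -12.5 [4.6 5.6 6.7] | -7.5 [4.6 5.6 6.6] | -2.5 [4.8 5.7 6.6] | 2.5 [4.8 5.7 6.8] | 7.5 [4.5 5.7 6.7] | 12.5 [4.6 5.7 6.6] | 17.5 [4.6 5.5 6.5] | 22.5 [4.5 5.7 6.7] | 27.5 [4.6 5.6 6.6] | 32.5 [4.6 5.7 6.7] | 37.5 [4.6 5.7 6.5] | 42.5 [4.7 5.6 6.5] | 47.5 [4.6 5.6 6.5] | 52.5 [4.5 5.6 6.6] | 57.5 [4.7 5.6 6.5] | 62.5 [4.6 5.6 6.6] | 67.5 [ 4.5  5.6 11.6] | 72.5 [ 7.1 19.9 24.2] | 77.5 [25.2 40.8 61.6] | 82.5 [63.6 64.6 65.9] | 87.5 [64.5 65.8 69. ] |
```

```bash
sed -i 's/^CO=.*; CA/CO=np.array([.5583,-.2399]); CA/' h.py; cat >> h.py <<'E'
def grasp(cx,cy,ang,off=.021,z=.018):
    a=ang%180  # bar direction with +y component
    d=np.array([np.cos(np.radians(a)),np.sin(np.radians(a))]); yaw=a-90
    p=np.array([cx,cy])+off*d; print('grasp',np.round(p,4),yaw)
    mv(p[0],p[1],.10,yaw); mv(p[0],p[1],z,yaw)
E
python3 - <<'E'
from h import *
mv(.60,.15,.2,-12.8)
E
```

```text
t=13.7 s pos=[ 0.5605 -0.2079  0.2776] yaw=-4.09 -> tx 0.0139 ty -0.3597 tz 0.0779 turn 8.71
```

Request:
move_arm(
  increments=[
    {"tx":0.014,"ty":-0.36,"tz":0.078,"turn":8.7},
    {"tx":0.014,"ty":-0.36,"tz":0.078,"turn":8.7},
    {"tx":0.014,"ty":-0.36,"tz":0.078,"turn":8.7},
    {"tx":0.014,"ty":-0.36,"tz":0.078,"turn":8.7},
    {"tx":0.014,"ty":-0.36,"tz":0.078,"turn":8.7},
    {"tx":0.014,"ty":-0.36,"tz":0.078,"turn":8.7},
    {"tx":0.014,"ty":-0.36,"tz":0.078,"turn":8.7},
    {"tx":0.014,"ty":-0.36,"tz":0.078,"turn":8.7},
    {"tx":0.014,"ty":-0.36,"tz":0.078,"turn":8.7},
    {"tx":0.014,"ty":-0.36,"tz":0.078,"turn":8.7},
    {"tx":0.014,"ty":-0.36,"tz":0.078,"turn":8.7},
    {"tx":0.014,"ty":-0.36,"tz":0.078,"turn":8.7},
  ],
)

```text
time_s: 14.7
eef_pos: [0.6006, 0.1492, 0.2004]
eef_rot: [0.0, 0.994, -0.111, 0.0]
wrist_force: [0.2, 0.0, 0.4]
opening: 0.601
```

```bash
python3 look.py w12 wrist 0 0 640 400 1; python3 st.py w12
```

```text
case [-0.3912  0.0137  0.2004] F [0.2 0.  0.4]
px [311. 130.] z 0.0455 red c 0.6055 0.2078 size 68 12 ang 76.89
px [130.  28.] z 0.0451 yellow c 0.4378 0.3779 size 70 14 ang -79.84
handle c 0.4992 0.0502 size 99 19 ang -83.98
```

View pics/w12.png

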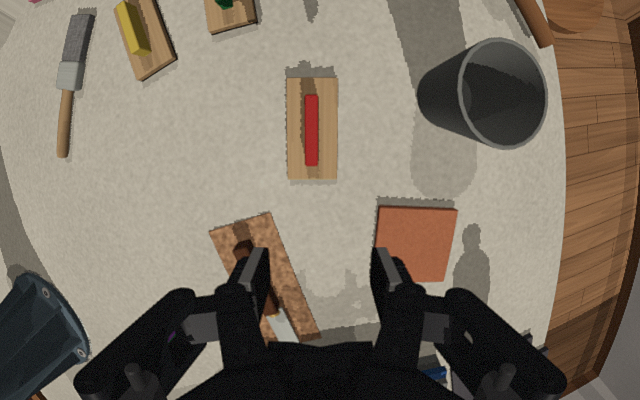

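The red stamp (beech block, red bar) is at (311,130), clear of the pot at (495,95). Compute the grasp.

```bash
python3 - <<'E'
from h import *
grasp(.6053,.2078,76.9)
E
```

```text
grasp [0.6101 0.2283] -13.099999999999994
t=14.75 s pos=[0.6009 0.1484 0.2007] yaw=-12.87 -> tx -0.0090 ty -0.0800 tz 0.1006 turn 0.23
t=14.75 s pos=[0.6009 0.1484 0.2007] yaw=-12.87 -> tx -0.0090 ty -0.0800 tz 0.1826 turn 0.23
```

Request:
move_arm(
  increments=[
    {"tx":-0.009,"ty":-0.04,"tz":0.05,"turn":0.2},
    {"tx":-0.009,"ty":-0.08,"tz":0.08,"turn":0.2},
    {"tx":-0.009,"ty":-0.08,"tz":0.11,"turn":0.2},
    {"tx":-0.009,"ty":-0.08,"tz":0.12,"turn":0.2},
    {"tx":-0.009,"ty":-0.08,"tz":0.12,"turn":0.2},
    {"tx":-0.009,"ty":-0.08,"tz":0.12,"turn":0.2},
  ],
)

```text
time_s: 15.25
eef_pos: [0.6095, 0.2272, 0.0795]
eef_rot: [0.001, 0.993, -0.114, -0.001]
wrist_force: [1.0, -0.0, -0.2]
opening: 0.597
```

```bash
python3 - <<'E'
from h import *
grasp(.6053,.2078,76.9)
E
```

```text
grasp [0.6101 0.2283] -13.099999999999994
t=15.25 s pos=[0.6095 0.2272 0.0795] yaw=-13.15 -> tx 0.0002 ty -0.0011 tz -0.0205 turn -0.05
t=15.25 s pos=[0.6095 0.2272 0.0795] yaw=-13.15 -> tx 0.0004 ty -0.0012 tz 0.0615 turn -0.05
```

Request:
move_arm(
  increments=[
    {"tx":0,"ty":-0.001,"tz":0.03,"turn":0},
    {"tx":0,"ty":-0.001,"tz":0.05,"turn":0},
    {"tx":0,"ty":-0.001,"tz":0.058,"turn":0},
    {"tx":0,"ty":-0.001,"tz":0.061,"turn":0},
    {"tx":0,"ty":-0.001,"tz":0.061,"turn":0},
  ],
)

```text
time_s: 15.67
eef_pos: [0.6116, 0.2287, 0.0208]
eef_rot: [-0.0, 0.993, -0.115, 0.001]
wrist_force: [-0.9, -0.4, 0.5]
opening: 0.602
```

Request:
move_arm(
  increments=[
    {"tx":0,"ty":0,"tz":0,"turn":0},
    {"tx":0,"ty":0,"tz":0,"turn":0},
    {"tx":0,"ty":0,"tz":0,"turn":0},
    {"tx":0,"ty":0,"tz":0,"turn":0},
    {"tx":0,"ty":0,"tz":0,"turn":0},
    {"tx":0,"ty":0,"tz":0,"turn":0},
    {"tx":0,"ty":0,"tz":0,"turn":0},
    {"tx":0,"ty":0,"tz":0,"turn":0},
  ],
  gripper=0,
)

```text
time_s: 16.33
eef_pos: [0.6117, 0.2298, 0.021]
eef_rot: [-0.0, 0.993, -0.114, 0.001]
wrist_force: [-0.3, 0.8, 5.7]
opening: 0.137
```

```bash
python3 - <<'E'
from h import *
mv(.61,.228,.16,-13.1)
mvc(.0125-.021,.036,.16)
mvc(.0125-.021,.036,.072)
E
```

```text
t=16.33 s pos=[0.6117 0.2298 0.021 ] yaw=-13.09 -> tx -0.0009 ty 0.0019 tz -0.1390 turn 0.01
t=16.33 s pos=[0.6117 0.2298 0.021 ] yaw=-13.09 -> tx 0.0890 ty 0.4554 tz -0.1392 turn -8.90
t=16.33 s pos=[0.6117 0.2298 0.021 ] yaw=-13.09 -> tx 0.0887 ty 0.4555 tz -0.0512 turn -8.90
```

Request:
move_arm(
  increments=[
    {"tx":0,"ty":0,"tz":-0.02,"turn":0},
    {"tx":0,"ty":0,"tz":-0.05,"turn":0},
    {"tx":0,"ty":0,"tz":-0.09,"turn":0},
    {"tx":0.01,"ty":0.04,"tz":-0.12,"turn":-1},
    {"tx":0.089,"ty":0.4535,"tz":-0.12,"turn":-8.9},
    {"tx":0.089,"ty":0.4535,"tz":-0.12,"turn":-8.9},
    {"tx":0.089,"ty":0.4535,"tz":-0.12,"turn":-8.9},
    {"tx":0.089,"ty":0.4535,"tz":-0.12,"turn":-8.9},
    {"tx":0.089,"ty":0.4535,"tz":-0.12,"turn":-8.9},
    {"tx":0.089,"ty":0.4535,"tz":-0.12,"turn":-8.9},
    {"tx":0.089,"ty":0.4535,"tz":-0.12,"turn":-8.9},
    {"tx":0.089,"ty":0.4535,"tz":-0.12,"turn":-8.9},
    {"tx":0.089,"ty":0.4535,"tz":-0.12,"turn":-8.9},
    {"tx":0.089,"ty":0.4535,"tz":-0.12,"turn":-8.9},
    {"tx":0.089,"ty":0.4535,"tz":-0.12,"turn":-8.9},
    {"tx":0.089,"ty":0.4535,"tz":-0.12,"turn":-8.9},
    {"tx":0.089,"ty":0.4535,"tz":-0.12,"turn":-8.9},
  ],
)

```text
time_s: 17.75
eef_pos: [0.5938, -0.2325, 0.1388]
eef_rot: [-0.001, 0.999, -0.038, -0.0]
wrist_force: [0.0, 0.7, -2.2]
opening: 0.143
```

```bash
python3 look.py w13 wrist 0 0 640 400 1; cat > held.py <<'E'
from h import *
import sys
c=load(sys.argv[1]); P=cloud(c,'wrist',c['d']); D=P[...,:2]-CO; x=D@CX; y=D@CY; z=P[...,2]
hsv=cv2.cvtColor(c['im'],cv2.COLOR_RGB2HSV); v,u=np.mgrid[:400,:640]
s=get_obs(); zt=s['eef_pos'][2]; H=hsv[...,0]
# beech top near tool
m=(abs(z-(zt-.021+.016))<.012)&(H>8)&(H<22)&(hsv[...,1]>60)&(hsv[...,2]>60)&(v>150)
k,l,st,ce=cv2.connectedComponentsWithStats(m.astype(np.uint8))
for i in range(1,k):
    if st[i,4]>100:
        q=l==i; print('beech px',np.round(ce[i]),st[i],'x %.4f..%.4f y %.4f..%.4f'%(*np.percentile(x[q],[1,99]),*np.percentile(y[q],[1,99])),'z med %.4f'%np.median(z[q]))
E
python3 held.py w13; python3 - <<'E'
from h import *
mvc(.0125-.023,.036,.072)
E
```

```text
case [-0.01    0.0349  0.1388] F [ 0.   0.7 -2.2]
beech px [320. 223.] [ 267  194  106   87 5885] x -0.0427..-0.0024 y 0.0088..0.0616 z med 0.1332
beech px [303. 333.] [301 323   6  21 105] x 0.0340..0.0510 y 0.0234..0.0266 z med 0.1332
beech px [336. 333.] [333 323   7  21 134] x 0.0334..0.0504 y 0.0430..0.0470 z med 0.1331
t=17.8 s pos=[ 0.594  -0.2313  0.1387] yaw=-4.20 -> tx 0.0011 ty 0.0008 tz 0.0667 turn -0.01
```

View pics/w13.png

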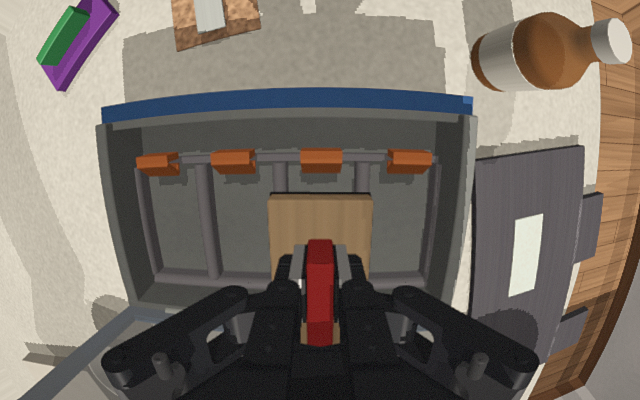

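The held red stamp is square over bay 3, front edge at case x = −42.7 mm and y centre at +35.2 mm. Lowering.

Request:
move_arm(
  increments=[
    {"tx":0.001,"ty":0.001,"tz":0.025,"turn":0},
    {"tx":0.001,"ty":0.001,"tz":0.05,"turn":0},
    {"tx":0.001,"ty":0.001,"tz":0.064,"turn":0},
    {"tx":0.001,"ty":0.001,"tz":0.067,"turn":0},
    {"tx":0.001,"ty":0.001,"tz":0.067,"turn":0},
  ],
)

```text
time_s: 18.22
eef_pos: [0.5946, -0.2314, 0.0709]
eef_rot: [-0.001, 0.999, -0.036, -0.001]
wrist_force: [0.8, 0.5, -2.8]
opening: 0.144
```

```bash
python3 look.py w14 wrist 0 0 640 400 1; python3 held.py w14; python3 - <<'E'
from h import *
mvc(.0125-.023,.036,.0275)
E
```

```text
case [-0.0111  0.0356  0.0709] F [ 0.8  0.5 -2.8]
beech px [320. 223.] [ 267  194  106   87 5797] x -0.0438..-0.0035 y 0.0094..0.0622 z med 0.0654
beech px [303. 333.] [301 323   6  21 106] x 0.0329..0.0498 y 0.0242..0.0275 z med 0.0653
beech px [336. 333.] [333 323   7  21 132] x 0.0331..0.0501 y 0.0439..0.0479 z med 0.0652
t=18.27 s pos=[ 0.5955 -0.2323  0.0724] yaw=-4.11 -> tx -0.0006 ty -0.0002 tz 0.0449 turn 0.08
```

Request:
move_arm(
  increments=[
    {"tx":0,"ty":0,"tz":0.01,"turn":0},
    {"tx":0,"ty":0,"tz":0.02,"turn":0},
    {"tx":0,"ty":0,"tz":0.026,"turn":0},
    {"tx":0,"ty":0,"tz":0.032,"turn":0},
    {"tx":0,"ty":0,"tz":0.038,"turn":0},
    {"tx":0,"ty":0,"tz":0.042,"turn":0},
    {"tx":0,"ty":0,"tz":0.045,"turn":0},
    {"tx":0,"ty":0,"tz":0.045,"turn":0},
  ],
)

```text
time_s: 18.93
eef_pos: [0.5951, -0.2331, 0.0271]
eef_rot: [-0.0, 0.999, -0.037, -0.0]
wrist_force: [-0.1, 1.2, -2.1]
opening: 0.139
```

```bash
python3 look.py w15 wrist 0 0 640 400 1; python3 held.py w15
```

```text
case [-0.0094  0.0362  0.0271] F [-0.1  1.2 -2.1]
beech px [319. 174.] [284 173  71   5 258] x -0.0565..-0.0559 y 0.0204..0.0517 z med 0.0290
beech px [185. 178.] [145 174  64  16 308] x -0.0566..-0.0504 y -0.0515..-0.0194 z med 0.0290
beech px [454. 178.] [430 174  63  16 308] x -0.0565..-0.0504 y 0.0917..0.1234 z med 0.0293
beech px [ 85. 183.] [ 55 178  46  14 224] x -0.0567..-0.0490 y -0.1370..-0.0907 z med 0.0292
beech px [193. 207.] [150 192  61  24 406] x -0.0463..-0.0350 y -0.0510..-0.0194 z med 0.0272
beech px [445. 207.] [428 193  62  23 363] x -0.0462..-0.0354 y 0.0917..0.1233 z med 0.0274
beech px [ 91. 204.] [ 62 194  42  20 363] x -0.0467..-0.0347 y -0.1213..-0.0910 z med 0.0268
beech px [320. 230.] [ 267  194  106   87 4475] x -0.0419..-0.0005 y 0.0100..0.0630 z med 0.0217
beech px [303. 333.] [301 323   6  21 106] x 0.0347..0.0513 y 0.0249..0.0281 z med 0.0216
beech px [336. 333.] [333 323   7  21 134] x 0.0346..0.0512 y 0.0445..0.0485 z med 0.0215
```

View pics/w15.png

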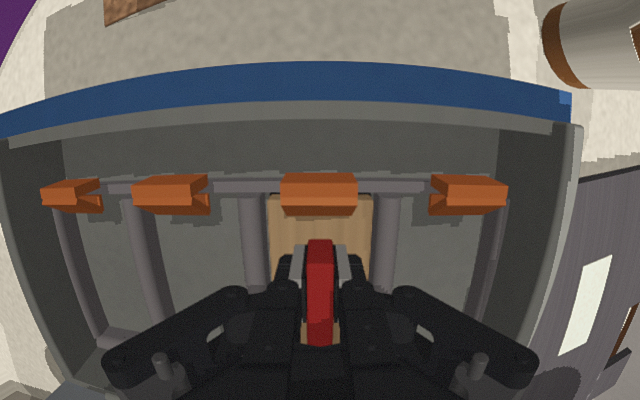

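The red stamp is on the floor of bay 3 (wood top at 21.7 mm), and the orange nose at (318,195) overhangs its front edge. Releasing.

Request:
move_arm(
  increments=[
    {"tx":0,"ty":0,"tz":0,"turn":0},
    {"tx":0,"ty":0,"tz":0,"turn":0},
    {"tx":0,"ty":0,"tz":0,"turn":0},
    {"tx":0,"ty":0,"tz":-0.005,"turn":0},
    {"tx":0,"ty":0,"tz":-0.02,"turn":0},
    {"tx":0,"ty":0,"tz":-0.04,"turn":0},
    {"tx":0,"ty":0,"tz":-0.075,"turn":0},
    {"tx":0,"ty":0,"tz":-0.11,"turn":0},
    {"tx":0,"ty":0,"tz":-0.15,"turn":0},
    {"tx":0,"ty":0,"tz":-0.18,"turn":0},
    {"tx":0,"ty":0,"tz":-0.18,"turn":0},
  ],
  gripper=0.3,
)

```text
time_s: 19.9
eef_pos: [0.5992, -0.2356, 0.218]
eef_rot: [0.004, 0.999, -0.036, 0.007]
wrist_force: [0.4, -0.6, 0.0]
opening: 0.3
```

```bash
python3 look.py w16 wrist 0 0 640 400 1; python3 - <<'E'
from h import *
mv(.55,.32,.22,0)
c=load('w16'); P=cloud(c,'wrist',c['d']); D=P[...,:2]-CO; x=D@CX; y=D@CY; z=P[...,2]
m=(z>.046)&(z<.058)&(abs(y-.036)<.03)&(x>-.03)&(x<.06); print('bar x',np.percentile(x[m],[1,99]),'y',np.percentile(y[m],[1,99]),np.median(z[m]))
E
```

```text
case [-0.0073  0.0405  0.218 ] F [ 0.4 -0.6  0. ]
t=19.95 s pos=[ 0.5979 -0.2349  0.2144] yaw=-4.18 -> tx -0.0882 ty -0.5499 tz -0.0093 turn -4.18
bar x [-0.02222626  0.0475444 ] y [0.03048777 0.04233173] 0.05137027711884251
```

View pics/w16.png

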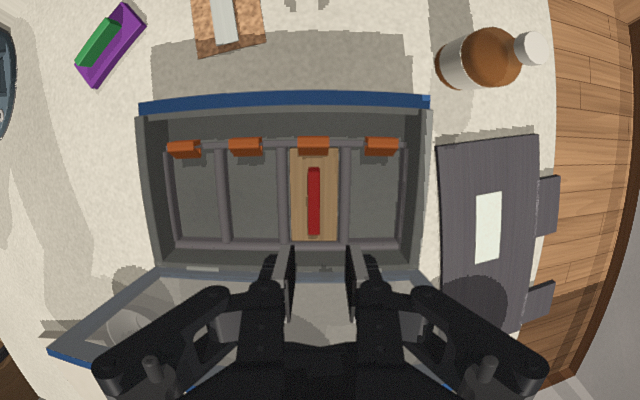

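The red stamp is seated in bay 3 at (314,195), centred within 1 mm. Next are the green and yellow ones.

Request:
move_arm(
  increments=[
    {"tx":-0.02,"ty":-0.04,"tz":-0.02,"turn":-4},
    {"tx":-0.088,"ty":-0.55,"tz":-0.01,"turn":-4},
    {"tx":-0.088,"ty":-0.55,"tz":-0.01,"turn":-4},
    {"tx":-0.088,"ty":-0.55,"tz":-0.01,"turn":-4},
    {"tx":-0.088,"ty":-0.55,"tz":-0.01,"turn":-4},
    {"tx":-0.088,"ty":-0.55,"tz":-0.01,"turn":-4},
    {"tx":-0.088,"ty":-0.55,"tz":-0.01,"turn":-4},
    {"tx":-0.088,"ty":-0.55,"tz":-0.01,"turn":-4},
    {"tx":-0.088,"ty":-0.55,"tz":-0.01,"turn":-4},
    {"tx":-0.088,"ty":-0.55,"tz":-0.01,"turn":-4},
    {"tx":-0.088,"ty":-0.55,"tz":-0.01,"turn":-4},
    {"tx":-0.088,"ty":-0.55,"tz":-0.01,"turn":-4},
    {"tx":-0.088,"ty":-0.55,"tz":-0.01,"turn":-4},
    {"tx":-0.088,"ty":-0.55,"tz":-0.01,"turn":-4},
    {"tx":-0.088,"ty":-0.55,"tz":-0.01,"turn":-4},
    {"tx":-0.088,"ty":-0.55,"tz":-0.01,"turn":-4},
    {"tx":-0.088,"ty":-0.55,"tz":-0.01,"turn":-4},
  ],
  gripper=0.6,
)

```text
time_s: 21.37
eef_pos: [0.5474, 0.3207, 0.2168]
eef_rot: [0.0, 1.0, -0.002, -0.0]
wrist_force: [0.9, 0.2, -1.0]
opening: 0.6
```

```bash
python3 look.py w17 wrist 0 0 640 400 1; python3 st.py w17
```

```text
case [-0.5583 -0.0518  0.2168] F [ 0.9  0.2 -1. ]
px [216. 132.] z 0.0452 yellow c 0.4377 0.379 size 69 13 ang -80.05
```

View pics/w17.png

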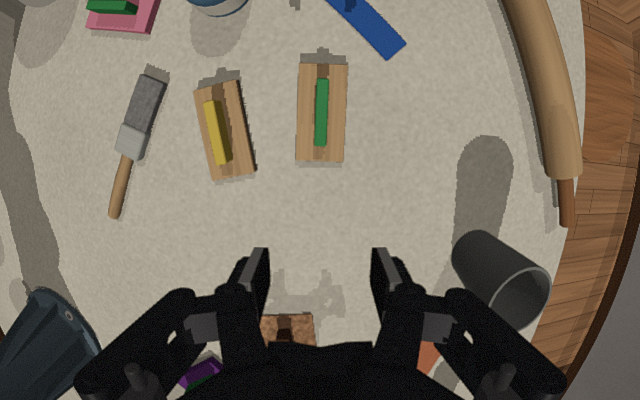

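The green candidates are (322,112) on beech, (115,8) on pink and (200,375) on purple. The beech one is the stamp described. I'll confirm it in a crop and measure.

```bash
sed -i 's/(H>50)&(H<75)/(H>55)\&(H<90)/; s/(S>150)/(S>130)/' st.py; python3 st.py w17; python3 - <<'E'
from h import *
c=load('w17'); cv2.imwrite('pics/w17c.png',cv2.resize(c['im'][40:180,250:400,::-1],None,fx=3,fy=3)); print(cv2.cvtColor(c['im'],cv2.COLOR_RGB2HSV)[112,322])
grasp(.5794,.3784,87.8)
E
```

```text
px [108.   6.] z 0.0454 green c 0.2897 0.5525 size 69 13 ang -17.09
px [321. 112.] z 0.0456 green c 0.5491 0.3963 size 68 11 ang 87.73
px [216. 132.] z 0.0452 yellow c 0.4377 0.379 size 69 13 ang -79.44
[ 67 145 118]
grasp [0.5802 0.3994] -2.200000000000003
t=21.42 s pos=[0.5477 0.3202 0.217 ] yaw=-0.25 -> tx 0.0322 ty -0.0794 tz 0.1169 turn 1.95
t=21.42 s pos=[0.5477 0.3202 0.217 ] yaw=-0.25 -> tx 0.0323 ty -0.0794 tz 0.1989 turn 1.95
```

View pics/w17c.png

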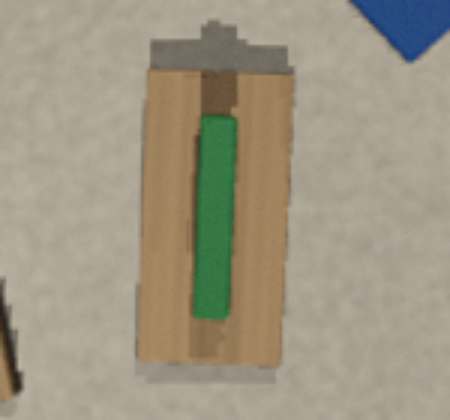

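The crop shows a beech block with a green bar. It was knocked about 3 cm from where it first lay, so I'm using the fresh pose (0.549, 0.396).

```bash
python3 - <<'E'
from h import *
grasp(.5491,.3963,87.8)
E
```

```text
grasp [0.5499 0.4173] -2.200000000000003
t=21.42 s pos=[0.5477 0.3202 0.217 ] yaw=-0.25 -> tx 0.0018 ty -0.0971 tz 0.1169 turn 1.95
t=21.42 s pos=[0.5477 0.3202 0.217 ] yaw=-0.25 -> tx 0.0019 ty -0.0972 tz 0.1989 turn 1.95
```

Request:
move_arm(
  increments=[
    {"tx":0.002,"ty":-0.04,"tz":0.03,"turn":2},
    {"tx":0.002,"ty":-0.08,"tz":0.06,"turn":2},
    {"tx":0.002,"ty":-0.097,"tz":0.09,"turn":2},
    {"tx":0.002,"ty":-0.097,"tz":0.12,"turn":2},
    {"tx":0.002,"ty":-0.097,"tz":0.135,"turn":2},
    {"tx":0.002,"ty":-0.097,"tz":0.137,"turn":2},
    {"tx":0.002,"ty":-0.097,"tz":0.137,"turn":2},
  ],
)

```text
time_s: 22.0
eef_pos: [0.5502, 0.4165, 0.0797]
eef_rot: [0.001, 1.0, -0.02, -0.001]
wrist_force: [-0.3, -0.0, 0.4]
opening: 0.596
```

```bash
python3 look.py w18 wrist 0 0 640 400 1; python3 st.py w18; python3 - <<'E'
from h import *
grasp(.5491,.3963,87.8)
E
```

```text
case [-0.6541 -0.0561  0.0797] F [-0.3 -0.   0.4]
px [17. 87.] z 0.0455 green c 0.2978 0.5514 size 55 12 ang -17.3
px [318. 230.] z 0.0452 green c 0.5492 0.3976 size 69 12 ang 87.94
px [163. 265.] z 0.0449 yellow c 0.4351 0.3931 size 43 14 ang -80.04
grasp [0.5499 0.4173] -2.200000000000003
t=22.05 s pos=[0.5515 0.4173 0.0818] yaw=-2.30 -> tx -0.0015 ty 0.0001 tz -0.0182 turn -0.10
t=22.05 s pos=[0.5515 0.4173 0.0818] yaw=-2.30 -> tx -0.0016 ty 0.0001 tz 0.0638 turn -0.10
```

Request:
move_arm(
  increments=[
    {"tx":-0.001,"ty":0,"tz":0.03,"turn":0},
    {"tx":-0.001,"ty":0,"tz":0.05,"turn":0},
    {"tx":-0.001,"ty":0,"tz":0.058,"turn":0},
    {"tx":-0.001,"ty":0,"tz":0.062,"turn":0},
    {"tx":-0.001,"ty":0,"tz":0.062,"turn":0},
  ],
)

```text
time_s: 22.47
eef_pos: [0.5501, 0.4183, 0.0197]
eef_rot: [-0.0, 1.0, -0.02, 0.001]
wrist_force: [0.3, 0.1, 0.6]
opening: 0.598
```

Request:
move_arm(
  increments=[
    {"tx":0,"ty":0,"tz":0,"turn":0},
    {"tx":0,"ty":0,"tz":0,"turn":0},
    {"tx":0,"ty":0,"tz":0,"turn":0},
    {"tx":0,"ty":0,"tz":0,"turn":0},
    {"tx":0,"ty":0,"tz":0,"turn":0},
    {"tx":0,"ty":0,"tz":0,"turn":0},
    {"tx":0,"ty":0,"tz":0,"turn":0},
    {"tx":0,"ty":0,"tz":0,"turn":0},
  ],
  gripper=0,
)

```text
time_s: 23.13
eef_pos: [0.5502, 0.4192, 0.0201]
eef_rot: [-0.001, 1.0, -0.019, 0.001]
wrist_force: [0.2, 0.2, 5.7]
opening: 0.141
```

```bash
python3 - <<'E'
from h import *
s=get_obs(); off=s['eef_pos'][1]-.397; print('off',off)
mvc(.0125-off,-.036,.16)
E
```

```text
off 0.022244502376089492
t=23.13 s pos=[0.5502 0.4192 0.0201] yaw=-2.18 -> tx -0.0021 ty 0.6472 tz -0.1408 turn 2.01
```

Request:
move_arm(
  increments=[
    {"tx":0,"ty":0,"tz":-0.03,"turn":0},
    {"tx":0,"ty":0.01,"tz":-0.065,"turn":0},
    {"tx":0,"ty":0.04,"tz":-0.09,"turn":0},
    {"tx":-0.002,"ty":0.08,"tz":-0.12,"turn":2},
    {"tx":-0.002,"ty":0.647,"tz":-0.12,"turn":2},
    {"tx":-0.002,"ty":0.647,"tz":-0.12,"turn":2},
    {"tx":-0.002,"ty":0.647,"tz":-0.12,"turn":2},
    {"tx":-0.002,"ty":0.647,"tz":-0.12,"turn":2},
    {"tx":-0.002,"ty":0.647,"tz":-0.12,"turn":2},
    {"tx":-0.002,"ty":0.647,"tz":-0.12,"turn":2},
    {"tx":-0.002,"ty":0.647,"tz":-0.12,"turn":2},
    {"tx":-0.002,"ty":0.647,"tz":-0.12,"turn":2},
    {"tx":-0.002,"ty":0.647,"tz":-0.12,"turn":2},
    {"tx":-0.002,"ty":0.647,"tz":-0.12,"turn":2},
    {"tx":-0.002,"ty":0.647,"tz":-0.12,"turn":2},
    {"tx":-0.002,"ty":0.647,"tz":-0.12,"turn":2},
    {"tx":-0.002,"ty":0.647,"tz":-0.12,"turn":2},
    {"tx":-0.002,"ty":0.647,"tz":-0.12,"turn":2},
    {"tx":-0.002,"ty":0.647,"tz":-0.12,"turn":2},
    {"tx":-0.002,"ty":0.647,"tz":-0.12,"turn":2},
  ],
)

```text
time_s: 24.8
eef_pos: [0.5217, -0.2293, 0.138]
eef_rot: [-0.0, 0.999, -0.038, -0.0]
wrist_force: [-0.1, 0.9, -2.1]
opening: 0.139
```

Request:
move_arm(
  increments=[
    {"tx":0,"ty":0,"tz":0,"turn":0},
    {"tx":0,"ty":0,"tz":0,"turn":0},
    {"tx":0,"ty":0,"tz":0,"turn":0},
  ],
)

```text
time_s: 25.05
eef_pos: [0.5224, -0.2262, 0.1382]
eef_rot: [-0.0, 0.999, -0.036, -0.0]
wrist_force: [0.1, 0.3, -2.1]
opening: 0.146
```

```bash
python3 look.py w19 wrist 0 0 640 400 1; python3 held.py w19; python3 - <<'E'
from h import *
mvc(.0125-.0222,-.036,.072)
E
```

```text
case [-0.011  -0.0368  0.1382] F [ 0.1  0.3 -2.1]
beech px [320. 224.] [ 267  194  106   87 5840] x -0.0437..-0.0037 y -0.0630..-0.0103 z med 0.1336
beech px [303. 333.] [301 323   6  21 106] x 0.0325..0.0486 y -0.0480..-0.0448 z med 0.1336
beech px [336. 333.] [333 323   7  21 124] x 0.0325..0.0490 y -0.0283..-0.0245 z med 0.1335
t=25.1 s pos=[ 0.5225 -0.2264  0.1382] yaw=-4.08 -> tx 0.0007 ty 0.0012 tz 0.0662 turn 0.11
```

View pics/w19.png

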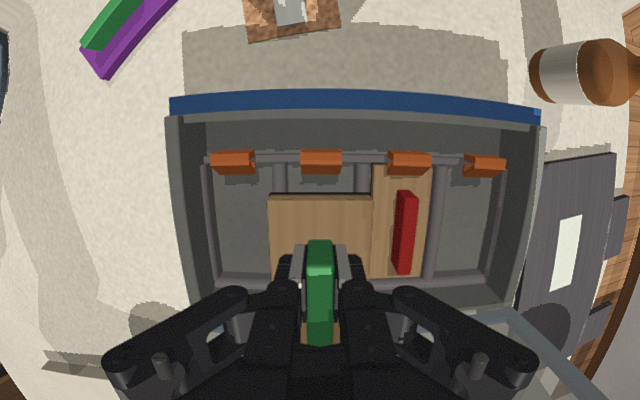

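Request:
move_arm(
  increments=[
    {"tx":0.001,"ty":0.001,"tz":0.025,"turn":0},
    {"tx":0.001,"ty":0.001,"tz":0.05,"turn":0},
    {"tx":0.001,"ty":0.001,"tz":0.064,"turn":0},
    {"tx":0.001,"ty":0.001,"tz":0.067,"turn":0},
    {"tx":0.001,"ty":0.001,"tz":0.067,"turn":0},
    {"tx":0.001,"ty":0.001,"tz":0.067,"turn":0},
  ],
)

```text
time_s: 25.6
eef_pos: [0.5239, -0.2288, 0.0721]
eef_rot: [0.0, 0.999, -0.036, 0.0]
wrist_force: [0.8, 0.5, -0.4]
opening: 0.139
```

```bash
python3 look.py w20 wrist 0 0 640 400 1; python3 held.py w20; python3 - <<'E'
from h import *
mvc(.0125-.0222,-.036,.0265)
E
```

```text
case [-0.0086 -0.0351  0.0721] F [ 0.8  0.5 -0.4]
beech px [320. 224.] [ 267  194  106   87 5834] x -0.0413..-0.0015 y -0.0612..-0.0086 z med 0.0675
beech px [303. 333.] [301 323   6  21 106] x 0.0347..0.0517 y -0.0464..-0.0432 z med 0.0675
beech px [336. 333.] [333 323   7  21 124] x 0.0347..0.0515 y -0.0266..-0.0229 z med 0.0676
t=25.65 s pos=[ 0.5242 -0.2291  0.0726] yaw=-4.15 -> tx -0.0013 ty -0.0015 tz 0.0461 turn 0.04
```

Request:
move_arm(
  increments=[
    {"tx":-0.001,"ty":-0.001,"tz":0.01,"turn":0},
    {"tx":-0.001,"ty":-0.001,"tz":0.02,"turn":0},
    {"tx":-0.001,"ty":-0.001,"tz":0.026,"turn":0},
    {"tx":-0.001,"ty":-0.001,"tz":0.032,"turn":0},
    {"tx":-0.001,"ty":-0.001,"tz":0.038,"turn":0},
    {"tx":-0.001,"ty":-0.001,"tz":0.043,"turn":0},
    {"tx":-0.001,"ty":-0.001,"tz":0.0465,"turn":0},
    {"tx":-0.001,"ty":-0.001,"tz":0.0465,"turn":0},
  ],
)

```text
time_s: 26.32
eef_pos: [0.522, -0.2278, 0.0261]
eef_rot: [-0.0, 0.999, -0.037, -0.001]
wrist_force: [-7.1, 2.2, 15.4]
opening: 0.14
```

```bash
python3 look.py w21 wrist 0 0 640 400 1; python3 held.py w21|grep 32
```

```text
case [-0.0094 -0.0371  0.0261] F [-7.1  2.2 15.4]
beech px [321. 174.] [286 173  72   5 231] x -0.0565..-0.0560 y -0.0518..-0.0204 z med 0.0281
beech px [303. 333.] [301 323   6  21 106] x 0.0343..0.0505 y -0.0484..-0.0452 z med 0.0215
beech px [336. 333.] [333 323   7  21 131] x 0.0338..0.0505 y -0.0288..-0.0249 z med 0.0216
```

View pics/w21.png

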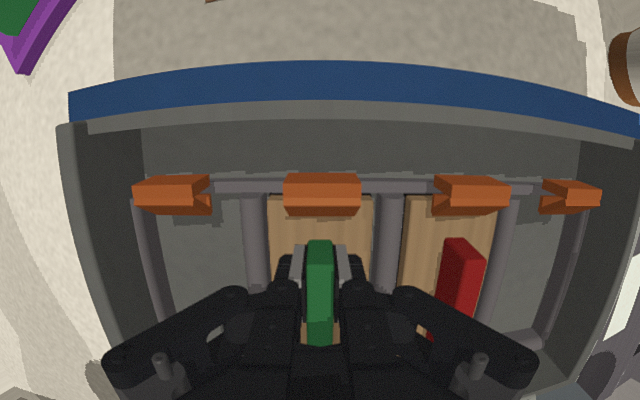

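Green is on the floor of bay 2 with its catch over the front edge at (320,195). Releasing.

Request:
move_arm(
  increments=[
    {"tx":0,"ty":0,"tz":-0.001,"turn":0},
    {"tx":0,"ty":0,"tz":-0.001,"turn":0},
    {"tx":0,"ty":0,"tz":-0.001,"turn":0},
    {"tx":0,"ty":0,"tz":-0.005,"turn":0},
    {"tx":0,"ty":0,"tz":-0.02,"turn":0},
    {"tx":0,"ty":0,"tz":-0.04,"turn":0},
    {"tx":0,"ty":0,"tz":-0.075,"turn":0},
    {"tx":0,"ty":0,"tz":-0.11,"turn":0},
    {"tx":0,"ty":0,"tz":-0.15,"turn":0},
    {"tx":0,"ty":0,"tz":-0.18,"turn":0},
    {"tx":0,"ty":0,"tz":-0.18,"turn":0},
  ],
  gripper=0.3,
)

```text
time_s: 27.28
eef_pos: [0.5258, -0.2301, 0.2129]
eef_rot: [0.003, 0.999, -0.036, 0.005]
wrist_force: [0.8, -1.5, 1.0]
opening: 0.298
```

```bash
python3 look.py w22 wrist 0 0 640 400 1; cat > bays.py <<'E'
from h import *
import sys
c=load(sys.argv[1]); P=cloud(c,'wrist',c['d']); D=P[...,:2]-CO; x=D@CX; y=D@CY; z=P[...,2]
for b in (-.108,-.036,.036,.108):
    m=(z>.046)&(z<.062)&(abs(y-b)<.02)&(x>-.03)&(x<.06)
    if m.sum()>50: print(b,'bar x',np.percentile(x[m],[1,99]).round(4),'y',np.percentile(y[m],[1,99]).round(4),np.median(z[m]).round(4), 'ztilt',np.median(z[m&(x<0)]).round(4),np.median(z[m&(x>.025)]).round(4))
hsv=cv2.cvtColor(c['im'],cv2.COLOR_RGB2HSV); o=(hsv[...,0]>4)&(hsv[...,0]<16)&(hsv[...,1]>170)&(z>.035)&(z<.06)&(x<0)&(x>-.1)
k,l,s,ce=cv2.connectedComponentsWithStats(o.astype(np.uint8))
for i in range(1,k):
    if s[i,4]>50: q=l==i; print('catch',np.round(ce[i]),'x %.4f..%.4f'%tuple(np.percentile(x[q],[3,97])),'y %.4f'%np.median(y[q]))
E
python3 bays.py w22;  python3 - <<'E'
from h import *
mv(.44,.31,.2,10)
E
```

```text
case [-0.0074 -0.0331  0.2129] F [ 0.8 -1.5  1. ]
-0.036 bar x [-0.0215  0.0462] y [-0.0434 -0.0307] 0.0514 ztilt 0.0514 0.0514
0.036 bar x [-0.0218  0.0458] y [0.0298 0.0429] 0.0514 ztilt 0.0513 0.0515
catch [315. 144.] x -0.0565..-0.0419 y -0.0357
catch [246. 145.] x -0.0565..-0.0415 y -0.1064
catch [384. 145.] x -0.0564..-0.0415 y 0.0346
catch [448. 148.] x -0.0562..-0.0406 y 0.1063
t=27.33 s pos=[ 0.5245 -0.2292  0.2093] yaw=-4.18 -> tx -0.1237 ty -0.5317 tz 0.0062 turn -14.18
```

View pics/w22.png

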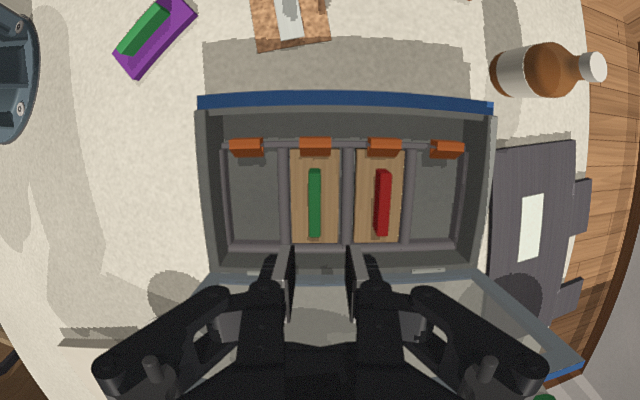

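Red and green are seated, and all four catches sit at the same x, so they have sprung out. Now yellow.

Request:
move_arm(
  increments=[
    {"tx":-0.02,"ty":-0.04,"tz":-0.02,"turn":-4},
    {"tx":-0.124,"ty":-0.532,"tz":0.006,"turn":-14},
    {"tx":-0.124,"ty":-0.532,"tz":0.006,"turn":-14},
    {"tx":-0.124,"ty":-0.532,"tz":0.006,"turn":-14},
    {"tx":-0.124,"ty":-0.532,"tz":0.006,"turn":-14},
    {"tx":-0.124,"ty":-0.532,"tz":0.006,"turn":-14},
    {"tx":-0.124,"ty":-0.532,"tz":0.006,"turn":-14},
    {"tx":-0.124,"ty":-0.532,"tz":0.006,"turn":-14},
    {"tx":-0.124,"ty":-0.532,"tz":0.006,"turn":-14},
    {"tx":-0.124,"ty":-0.532,"tz":0.006,"turn":-14},
    {"tx":-0.124,"ty":-0.532,"tz":0.006,"turn":-14},
    {"tx":-0.124,"ty":-0.532,"tz":0.006,"turn":-14},
    {"tx":-0.124,"ty":-0.532,"tz":0.006,"turn":-14},
    {"tx":-0.124,"ty":-0.532,"tz":0.006,"turn":-14},
    {"tx":-0.124,"ty":-0.532,"tz":0.006,"turn":-14},
    {"tx":-0.124,"ty":-0.532,"tz":0.006,"turn":-14},
    {"tx":-0.124,"ty":-0.532,"tz":0.006,"turn":-14},
  ],
  gripper=0.6,
)

```text
time_s: 28.75
eef_pos: [0.4373, 0.3105, 0.1979]
eef_rot: [0.001, 0.996, 0.085, -0.001]
wrist_force: [0.3, -0.0, -0.1]
opening: 0.602
```

```bash
python3 look.py w23 wrist 0 0 640 400 1; python3 st.py w23; python3 - <<'E'
from h import *
grasp(.4375,.379,100.0)
E
```

```text
case [-0.5401 -0.1609  0.1979] F [ 0.3 -0.  -0.1]
px [331. 120.] z 0.0456 yellow c 0.4364 0.3787 size 68 12 ang -79.8
grasp [0.4339 0.3997] 10.0
t=28.8 s pos=[0.4377 0.3103 0.1982] yaw=9.71 -> tx 0.0114 ty -0.0888 tz 0.0981 turn -0.29
t=28.8 s pos=[0.4377 0.3103 0.1982] yaw=9.71 -> tx 0.0115 ty -0.0889 tz 0.1801 turn -0.29
```

View pics/w23.png

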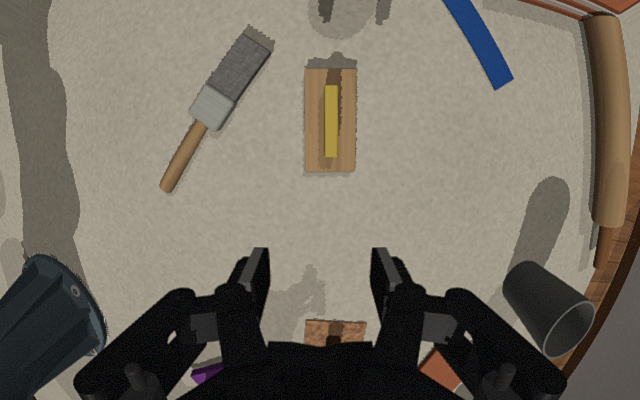

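Yellow on beech at (331,120), as expected.

Request:
move_arm(
  increments=[
    {"tx":0.011,"ty":-0.04,"tz":0.03,"turn":-0.3},
    {"tx":0.011,"ty":-0.08,"tz":0.06,"turn":-0.3},
    {"tx":0.011,"ty":-0.089,"tz":0.09,"turn":-0.3},
    {"tx":0.011,"ty":-0.089,"tz":0.115,"turn":-0.3},
    {"tx":0.011,"ty":-0.089,"tz":0.118,"turn":-0.3},
    {"tx":0.011,"ty":-0.089,"tz":0.118,"turn":-0.3},
  ],
)

```text
time_s: 29.3
eef_pos: [0.4322, 0.3991, 0.0788]
eef_rot: [0.001, 0.996, 0.087, -0.002]
wrist_force: [-0.6, 0.2, -0.1]
opening: 0.6
```

```bash
python3 look.py w24 wrist 0 0 640 400 1; python3 st.py w24; python3 - <<'E'
from h import *
grasp(.4368,.3788,100.1,z=.02)
E
```

```text
case [-0.6281 -0.1725  0.0788] F [-0.6  0.2 -0.1]
px [320. 259.] z 0.0455 yellow c 0.4367 0.3795 size 70 12 ang -80.53
grasp [0.4331 0.3995] 10.099999999999994
t=29.35 s pos=[0.4338 0.4    0.0811] yaw=10.01 -> tx -0.0008 ty 0.0004 tz -0.0189 turn -0.09
t=29.35 s pos=[0.4338 0.4    0.0811] yaw=10.01 -> tx -0.0007 ty 0.0003 tz 0.0611 turn -0.09
```

Request:
move_arm(
  increments=[
    {"tx":-0.001,"ty":0,"tz":0.03,"turn":0},
    {"tx":-0.001,"ty":0,"tz":0.05,"turn":0},
    {"tx":-0.001,"ty":0,"tz":0.058,"turn":0},
    {"tx":-0.001,"ty":0,"tz":0.061,"turn":0},
    {"tx":-0.001,"ty":0,"tz":0.061,"turn":0},
  ],
)

```text
time_s: 29.77
eef_pos: [0.4335, 0.401, 0.0212]
eef_rot: [-0.0, 0.996, 0.088, 0.001]
wrist_force: [0.2, 0.1, -0.0]
opening: 0.6
```

Request:
move_arm(
  increments=[
    {"tx":0,"ty":0,"tz":0,"turn":0},
    {"tx":0,"ty":0,"tz":0,"turn":0},
    {"tx":0,"ty":0,"tz":0,"turn":0},
    {"tx":0,"ty":0,"tz":0,"turn":0},
    {"tx":0,"ty":0,"tz":0,"turn":0},
    {"tx":0,"ty":0,"tz":0,"turn":0},
    {"tx":0,"ty":0,"tz":0,"turn":0},
    {"tx":0,"ty":0,"tz":0,"turn":0},
  ],
  gripper=0,
)

```text
time_s: 30.43
eef_pos: [0.4333, 0.4018, 0.0214]
eef_rot: [-0.001, 0.996, 0.088, 0.001]
wrist_force: [0.2, -1.1, 6.1]
opening: 0.136
```

```bash
python3 - <<'E'
from h import *
s=get_obs(); d=s['eef_pos'][:2]-[.4367,.379]; off=d@[np.cos(np.radians(100)),np.sin(np.radians(100))]; print('off',off)
mvc(.0125-off,-.108,.14)
E
```

```text
off 0.02307884544038726
t=30.43 s pos=[0.4333 0.4018 0.0214] yaw=10.11 -> tx -0.0914 ty 0.6167 tz -0.1193 turn 14.30
```

Request:
move_arm(
  increments=[
    {"tx":0,"ty":0,"tz":-0.03,"turn":0},
    {"tx":0,"ty":0.01,"tz":-0.065,"turn":0},
    {"tx":-0.005,"ty":0.04,"tz":-0.09,"turn":0},
    {"tx":-0.01,"ty":0.08,"tz":-0.12,"turn":2},
    {"tx":-0.0914,"ty":0.6167,"tz":-0.12,"turn":14.3},
    {"tx":-0.0914,"ty":0.6167,"tz":-0.12,"turn":14.3},
    {"tx":-0.0914,"ty":0.6167,"tz":-0.12,"turn":14.3},
    {"tx":-0.0914,"ty":0.6167,"tz":-0.12,"turn":14.3},
    {"tx":-0.0914,"ty":0.6167,"tz":-0.12,"turn":14.3},
    {"tx":-0.0914,"ty":0.6167,"tz":-0.12,"turn":14.3},
    {"tx":-0.0914,"ty":0.6167,"tz":-0.12,"turn":14.3},
    {"tx":-0.0914,"ty":0.6167,"tz":-0.12,"turn":14.3},
    {"tx":-0.0914,"ty":0.6167,"tz":-0.12,"turn":14.3},
    {"tx":-0.0914,"ty":0.6167,"tz":-0.12,"turn":14.3},
    {"tx":-0.0914,"ty":0.6167,"tz":-0.12,"turn":14.3},
    {"tx":-0.0914,"ty":0.6167,"tz":-0.12,"turn":14.3},
    {"tx":-0.0914,"ty":0.6167,"tz":-0.12,"turn":14.3},
    {"tx":-0.0914,"ty":0.6167,"tz":-0.12,"turn":14.3},
    {"tx":-0.0914,"ty":0.6167,"tz":-0.12,"turn":14.3},
    {"tx":-0.0914,"ty":0.6167,"tz":-0.12,"turn":14.3},
  ],
)

```text
time_s: 32.1
eef_pos: [0.45, -0.2218, 0.1394]
eef_rot: [-0.001, 0.999, -0.037, -0.0]
wrist_force: [-0.6, 1.1, -1.2]
opening: 0.137
```

Request:
move_arm(
  increments=[
    {"tx":0,"ty":0,"tz":0,"turn":0},
    {"tx":0,"ty":0,"tz":0,"turn":0},
    {"tx":0,"ty":0,"tz":0,"turn":0},
  ],
)

```text
time_s: 32.35
eef_pos: [0.4505, -0.2205, 0.1397]
eef_rot: [-0.0, 0.999, -0.036, -0.0]
wrist_force: [-0.4, 0.9, -1.8]
opening: 0.139
```

```bash
python3 look.py w25 wrist 0 0 640 400 1; python3 held.py w25; python3 - <<'E'
from h import *
mvc(.0125-.0231,-.108,.072)
E
```

```text
case [-0.0115 -0.1089  0.1397] F [-0.4  0.9 -1.8]
beech px [320. 224.] [ 267  194  106   87 5804] x -0.0437..-0.0038 y -0.1350..-0.0822 z med 0.1339
beech px [336. 333.] [333 320   7  24 139] x 0.0317..0.0500 y -0.1006..-0.0965 z med 0.1338
beech px [303. 334.] [301 323   6  21 105] x 0.0332..0.0500 y -0.1202..-0.1170 z med 0.1338
t=32.4 s pos=[ 0.4506 -0.2207  0.1398] yaw=-4.09 -> tx 0.0008 ty 0.0007 tz 0.0678 turn 0.10
```

View pics/w25.png

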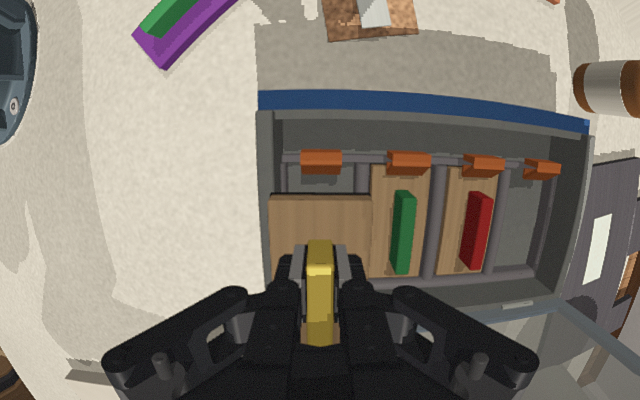

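```bash
python3 - <<'E'
from h import *
c=load('w25'); P=cloud(c,'wrist',c['d']); s=get_obs(); R=rot(s['eef_rot']); Q=R.inv().apply((P-s['eef_pos']).reshape(-1,3)).reshape(P.shape)
v,u=np.mgrid[:400,:640]
for a in range(20,75,5):
    for sg in (-1,1):
        m=(sg*Q[...,0]*1000>a)&(sg*Q[...,0]*1000<a+5)&(Q[...,2]<0.01)&(v>230)&(abs(Q[...,1])<.06)&(P[...,2]>.1)
        if m.sum()>20: print(a*sg,'lowest mm above TCP',round(-1000*np.percentile(Q[...,2][m],98),1),'n',m.sum(), 'px',np.round(u[m].mean()),np.round(v[m].mean()))
E
```

```text
-20 lowest mm above TCP -6.8 n 973 px 249.0 322.0
20 lowest mm above TCP -6.7 n 880 px 388.0 318.0
-25 lowest mm above TCP -6.5 n 1503 px 234.0 333.0
25 lowest mm above TCP -6.5 n 1514 px 403.0 332.0
-30 lowest mm above TCP 46.5 n 1368 px 223.0 333.0
30 lowest mm above TCP 46.2 n 1409 px 416.0 334.0
-35 lowest mm above TCP 50.0 n 2014 px 205.0 343.0
35 lowest mm above TCP 49.7 n 1870 px 432.0 340.0
-40 lowest mm above TCP 56.3 n 2485 px 180.0 357.0
40 lowest mm above TCP 55.5 n 2583 px 457.0 356.0
-45 lowest mm above TCP 64.1 n 1423 px 157.0 357.0
45 lowest mm above TCP 63.6 n 1441 px 480.0 356.0
-50 lowest mm above TCP 71.6 n 1356 px 137.0 364.0
50 lowest mm above TCP 71.2 n 1389 px 501.0 363.0
-55 lowest mm above TCP 78.5 n 806 px 120.0 364.0
55 lowest mm above TCP 77.6 n 871 px 519.0 363.0
-60 lowest mm above TCP 83.5 n 162 px 108.0 357.0
60 lowest mm above TCP 83.5 n 193 px 531.0 360.0
```

Request:
move_arm(
  increments=[
    {"tx":0.001,"ty":0.001,"tz":0.025,"turn":0},
    {"tx":0.001,"ty":0.001,"tz":0.05,"turn":0},
    {"tx":0.001,"ty":0.001,"tz":0.064,"turn":0},
    {"tx":0.001,"ty":0.001,"tz":0.068,"turn":0},
    {"tx":0.001,"ty":0.001,"tz":0.068,"turn":0},
    {"tx":0.001,"ty":0.001,"tz":0.068,"turn":0},
  ],
)

```text
time_s: 32.9
eef_pos: [0.4519, -0.223, 0.0725]
eef_rot: [0.0, 0.999, -0.036, 0.0]
wrist_force: [0.5, 0.5, -0.8]
opening: 0.138
```

```bash
python3 look.py w26 wrist 0 0 640 400 1; python3 held.py w26; python3 - <<'E'
from h import *
mvc(.0125-.0231,-.108,.0275)
E
```

```text
case [-0.009  -0.1073  0.0725] F [ 0.5  0.5 -0.8]
beech px [320. 224.] [ 267  194  106   87 5773] x -0.0413..-0.0013 y -0.1334..-0.0807 z med 0.0666
beech px [336. 332.] [333 319   7  25 140] x 0.0333..0.0515 y -0.0991..-0.0950 z med 0.0666
beech px [303. 333.] [301 323   6  21 106] x 0.0357..0.0523 y -0.1187..-0.1155 z med 0.0665
t=32.95 s pos=[ 0.4523 -0.2234  0.073 ] yaw=-4.16 -> tx -0.0011 ty -0.0020 tz 0.0455 turn 0.03
```

Request:
move_arm(
  increments=[
    {"tx":-0.0005,"ty":-0.001,"tz":0.01,"turn":0},
    {"tx":-0.0005,"ty":-0.001,"tz":0.02,"turn":0},
    {"tx":-0.0005,"ty":-0.001,"tz":0.026,"turn":0},
    {"tx":-0.0005,"ty":-0.001,"tz":0.032,"turn":0},
    {"tx":-0.0005,"ty":-0.001,"tz":0.038,"turn":0},
    {"tx":-0.0005,"ty":-0.001,"tz":0.042,"turn":0},
    {"tx":-0.0005,"ty":-0.001,"tz":0.0455,"turn":0},
    {"tx":-0.0005,"ty":-0.001,"tz":0.0455,"turn":0},
  ],
)

```text
time_s: 33.62
eef_pos: [0.4506, -0.2217, 0.0273]
eef_rot: [-0.001, 0.999, -0.036, -0.001]
wrist_force: [-8.4, 3.6, 17.3]
opening: 0.138
```

```bash
python3 look.py w27 wrist 0 0 640 400 1; python3 held.py w27|grep 32
```

```text
case [-0.0102 -0.1088  0.0273] F [-8.4  3.6 17.3]
beech px [321. 176.] [286 174  70   5 325] x -0.0567..-0.0560 y -0.1236..-0.0924 z med 0.0308
beech px [455. 179.] [432 175  63  16 328] x -0.0567..-0.0503 y -0.0525..-0.0208 z med 0.0288
beech px [336. 332.] [333 316   7  28 143] x 0.0300..0.0504 y -0.1006..-0.0964 z med 0.0216
beech px [303. 333.] [301 323   6  21 106] x 0.0338..0.0506 y -0.1202..-0.1169 z med 0.0216
```

View pics/w27.png

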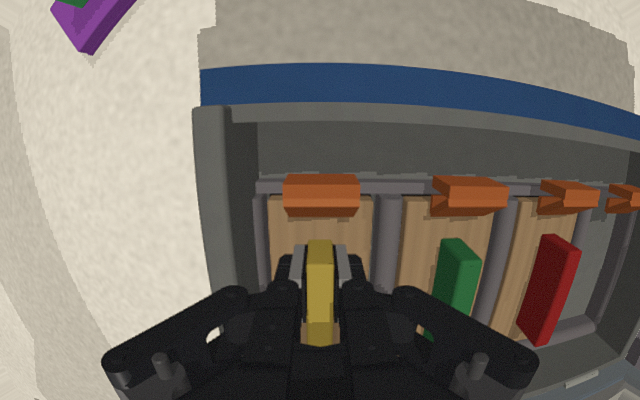

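Yellow is on the floor (wood top at 21.6 mm), and its catch at (320,195) is over the edge. Releasing.

Request:
move_arm(
  increments=[
    {"tx":0,"ty":0,"tz":-0.001,"turn":0},
    {"tx":0,"ty":0,"tz":-0.001,"turn":0},
    {"tx":0,"ty":0,"tz":-0.001,"turn":0},
    {"tx":0,"ty":0,"tz":-0.005,"turn":0},
    {"tx":0,"ty":0,"tz":-0.02,"turn":0},
    {"tx":0,"ty":0,"tz":-0.04,"turn":0},
    {"tx":0,"ty":-0.01,"tz":-0.075,"turn":0},
    {"tx":0,"ty":-0.03,"tz":-0.11,"turn":0},
    {"tx":0,"ty":-0.03,"tz":-0.15,"turn":0},
    {"tx":0,"ty":-0.03,"tz":-0.19,"turn":0},
    {"tx":0,"ty":-0.03,"tz":-0.22,"turn":0},
    {"tx":0,"ty":-0.03,"tz":-0.22,"turn":0},
  ],
  gripper=0.28,
)

```text
time_s: 34.67
eef_pos: [0.4563, -0.1941, 0.254]
eef_rot: [0.004, 0.999, -0.036, 0.005]
wrist_force: [1.6, 0.3, 0.5]
opening: 0.281
```

```bash
python3 look.py w28 wrist 0 0 640 400 1; python3 bays.py w28; python3 look.py s28 side 0 0 640 400 1.2;python3 look.py t28 top 80 60 600 400 1.5; python3 st.py w28
```

```text
case [-0.0383 -0.1051  0.254 ] F [1.6 0.3 0.5]
-0.108 bar x [-0.0221  0.0451] y [-0.1155 -0.1034] 0.0514 ztilt 0.0515 0.0513
-0.036 bar x [-0.0219  0.0459] y [-0.0439 -0.0307] 0.0514 ztilt 0.0513 0.0514
0.036 bar x [-0.0223  0.0462] y [0.0294 0.0421] 0.0512 ztilt 0.0513 0.0514
catch [315. 167.] x -0.0562..-0.0412 y -0.1079
catch [376. 167.] x -0.0566..-0.0414 y -0.0370
catch [433. 168.] x -0.0566..-0.0413 y 0.0337
catch [483. 170.] x -0.0565..-0.0410 y 0.1059
case [-0.0389 -0.1063  0.2505] F [-0.2 -0.5 -0.3]
case [-0.0397 -0.1076  0.2478] F [-0.2  0.3 -1.1]
px [428. 215.] z 0.0506 red c 0.5927 -0.2542 size 69 13 ang 85.15
px [208.  52.] z 0.0448 green c 0.3405 -0.0318 size 68 13 ang 37.49
px [373. 216.] z 0.0512 green c 0.5196 -0.2486 size 69 12 ang 85.91
px [315. 216.] z 0.0514 yellow c 0.449 -0.2432 size 69 11 ang 85.66
```

View pics/w28.png

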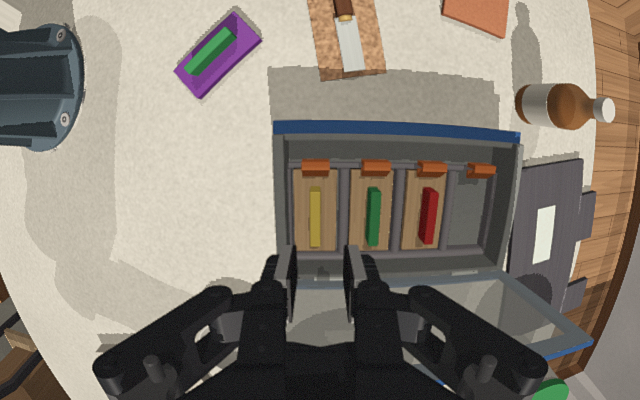

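View pics/t28c.png

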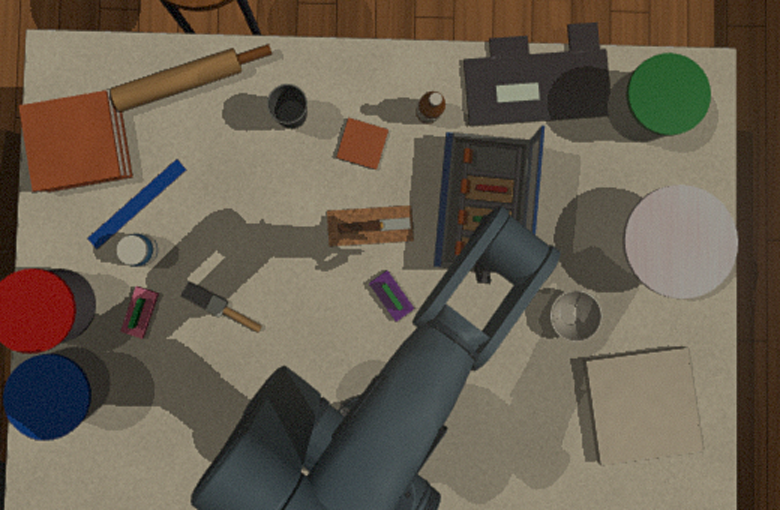

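View pics/s28c.png

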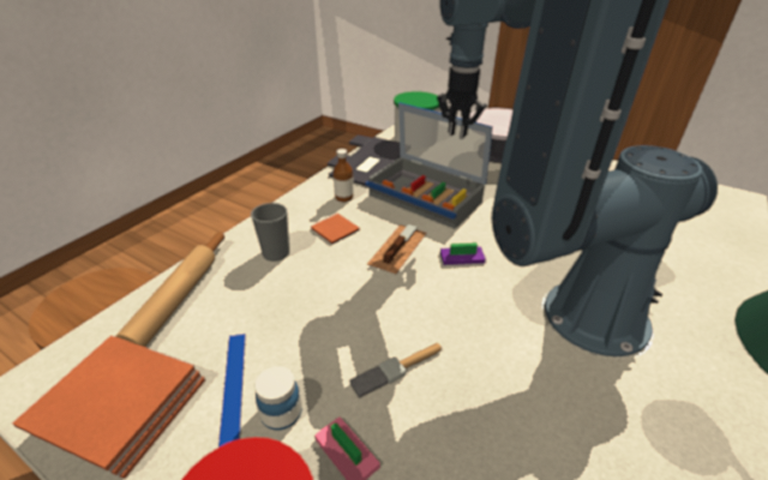

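All three stamps are seated: bars level at z 51 mm, catches out, bay 4 empty. The pot, bottle, jar, tile and bowl look undisturbed. Before going behind the cover to shut it, I'll check the clearances there.

```bash
python3 cov.py w28 wrist; python3 - <<'E'
from h import *
c=load('t28'); P=cloud(c,'top',c['d']); D=P[...,:2]-CO; x=D@CX; y=D@CY; z=P[...,2]
m=(x>.1)&(x<.4)&(abs(y)<.15)&(z>.02)
for a in np.arange(.1,.4,.02):
    q=m&(x>=a)&(x<a+.02); print(round(a,2),q.sum(),(np.percentile(z[q],[50,99]).round(3) if q.sum() else ''),end=' | ')
print(); mvc(-.04,-.06,.36); mvc(.165,0,.36)
E
```

```text
n 348 r max 0.3154678679866706 theta at r>.17 [1.09798656 1.47089798 1.49046458]
0.1 0  | 0.12 0  | 0.14 0  | 0.16 0  | 0.18 0  | 0.2 0  | 0.22 0  | 0.24 0  | 0.26 0  | 0.28 9 [0.123 0.132] | 0.3 221 [0.127 0.136] | 0.32 319 [0.128 0.136] | 0.34 368 [0.128 0.136] | 0.36 396 [0.128 0.137] | 0.38 404 [0.128 0.137] | 0.4 0  | 
t=34.82 s pos=[ 0.4529 -0.1919  0.2459] yaw=-4.19 -> tx 0.0486 ty 0.0001 tz -0.1141 turn -0.00
t=34.82 s pos=[ 0.4529 -0.1919  0.2459] yaw=-4.19 -> tx 0.1086 ty 0.2051 tz -0.1141 turn -0.00
```

Request:
move_arm(
  increments=[
    {"tx":0,"ty":0,"tz":-0.04,"turn":0},
    {"tx":0,"ty":0,"tz":-0.08,"turn":0},
    {"tx":0.03,"ty":0,"tz":-0.114,"turn":0},
    {"tx":0.06,"ty":0.03,"tz":-0.114,"turn":0},
    {"tx":0.09,"ty":0.06,"tz":-0.114,"turn":0},
    {"tx":0.108,"ty":0.1,"tz":-0.114,"turn":0},
    {"tx":0.108,"ty":0.14,"tz":-0.114,"turn":0},
    {"tx":0.108,"ty":0.18,"tz":-0.114,"turn":0},
    {"tx":0.108,"ty":0.205,"tz":-0.114,"turn":0},
    {"tx":0.108,"ty":0.205,"tz":-0.08,"turn":0},
    {"tx":0.108,"ty":0.205,"tz":-0.04,"turn":0},
    {"tx":0.108,"ty":0.205,"tz":0,"turn":0},
    {"tx":0.108,"ty":0.205,"tz":0.036,"turn":0},
    {"tx":0.108,"ty":0.205,"tz":0.036,"turn":0},
    {"tx":0.108,"ty":0.205,"tz":0.036,"turn":0},
  ],
  gripper=0,
)

```text
time_s: 36.07
eef_pos: [0.544, -0.4027, 0.2058]
eef_rot: [-0.003, 0.999, -0.037, -0.003]
wrist_force: [0.7, 0.2, 0.9]
opening: -0.0
```

```bash
python3 look.py s29 side 280 20 480 220 3; python3 - <<'E'
from h import *
s=cpos(); d=s['eef_pos'][:2]-CO; x0=d@CX*1000; z0=s['eef_pos'][2]*1000
for th in [1.48,1.4,1.3,1.2,1.1,1.0,.9,.8,.7,.6,.5,.4,.3,.2,.1,.05,0,-.01]:
    r=148; x=85-r*np.cos(th)+6*np.sin(th)+11; z=65+r*np.sin(th)+6*np.cos(th)
    print(th,'ty %.3f tz %.3f'%((x-x0)/1000,-(z-z0)/1000))
E
```

```text
case [ 0.1634 -0.0023  0.2058] F [0.7 0.2 0.9]
case [ 0.1648 -0.0006  0.2096] F [-0.2  0.9  1.3]
1.48 ty -0.076 tz -0.003
1.4 ty -0.088 tz -0.002
1.3 ty -0.103 tz 0.000
1.2 ty -0.117 tz 0.005
1.1 ty -0.131 tz 0.010
1.0 ty -0.144 tz 0.017
0.9 ty -0.156 tz 0.025
0.8 ty -0.168 tz 0.034
0.7 ty -0.178 tz 0.045
0.6 ty -0.188 tz 0.056
0.5 ty -0.196 tz 0.068
0.4 ty -0.203 tz 0.081
0.3 ty -0.208 tz 0.095
0.2 ty -0.213 tz 0.109
0.1 ty -0.215 tz 0.124
0.05 ty -0.216 tz 0.131
0 ty -0.217 tz 0.139
-0.01 ty -0.217 tz 0.140
```

View pics/s29c.png

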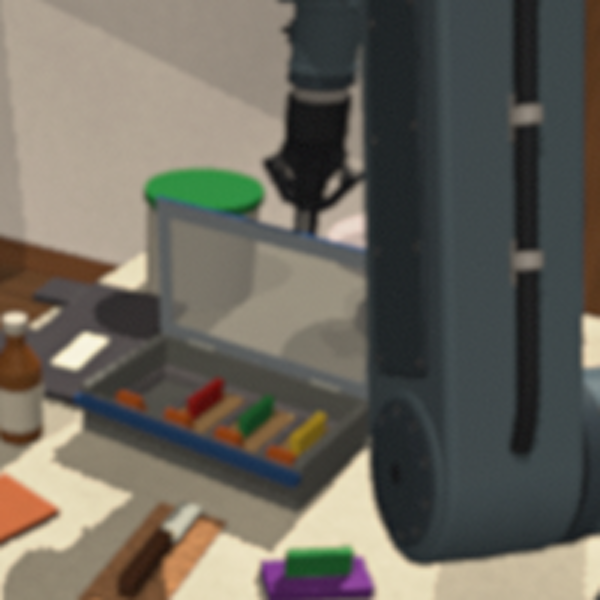

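Request:
move_arm(
  increments=[
    {"tx":0,"ty":-0.03,"tz":-0.003,"turn":0},
    {"tx":0,"ty":-0.06,"tz":-0.003,"turn":0},
    {"tx":0,"ty":-0.076,"tz":-0.003,"turn":0},
    {"tx":0,"ty":-0.088,"tz":-0.002,"turn":0},
    {"tx":0,"ty":-0.103,"tz":0,"turn":0},
    {"tx":0,"ty":-0.117,"tz":0.005,"turn":0},
    {"tx":0,"ty":-0.131,"tz":0.01,"turn":0},
    {"tx":0,"ty":-0.144,"tz":0.017,"turn":0},
    {"tx":0,"ty":-0.156,"tz":0.025,"turn":0},
    {"tx":0,"ty":-0.168,"tz":0.034,"turn":0},
    {"tx":0,"ty":-0.178,"tz":0.045,"turn":0},
    {"tx":0,"ty":-0.188,"tz":0.056,"turn":0},
    {"tx":0,"ty":-0.196,"tz":0.068,"turn":0},
    {"tx":0,"ty":-0.203,"tz":0.081,"turn":0},
    {"tx":0,"ty":-0.208,"tz":0.095,"turn":0},
    {"tx":0,"ty":-0.208,"tz":0.095,"turn":0},
  ],
)

```text
time_s: 37.45
eef_pos: [0.5587, -0.1943, 0.1109]
eef_rot: [-0.002, 0.999, -0.036, -0.003]
wrist_force: [-1.7, -0.2, -1.7]
opening: -0.002
```

```bash
python3 look.py s30 side 280 20 480 220 3; python3 cov.py s30 side
```

```text
case [-0.0455 -0.0029  0.1109] F [-1.7 -0.2 -1.7]
n 208 r max 0.18997753768505254 theta at r>.17 [0.28131805 0.29921031 0.31346143]
```

View pics/s30c.png

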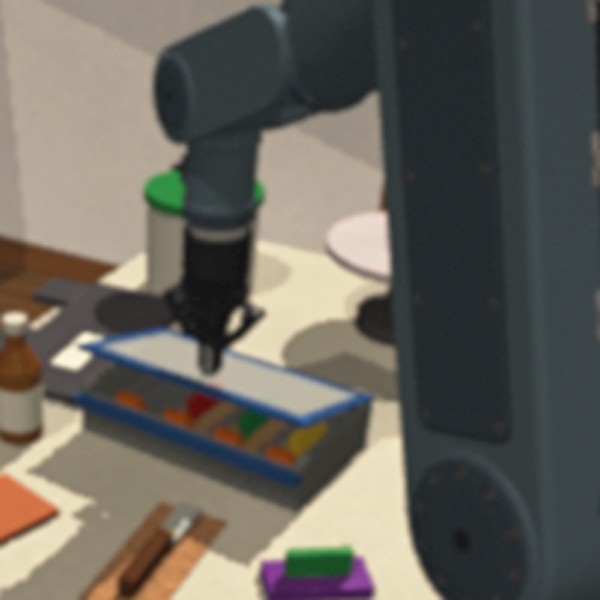

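The cover is down to about 0.28 rad and following the fingers. I'll press it the rest of the way.

Request:
move_arm(
  increments=[
    {"tx":0,"ty":-0.004,"tz":0.012,"turn":0},
    {"tx":0,"ty":-0.006,"tz":0.022,"turn":0},
    {"tx":0,"ty":-0.007,"tz":0.03,"turn":0},
    {"tx":0,"ty":-0.008,"tz":0.036,"turn":0},
    {"tx":0,"ty":-0.008,"tz":0.039,"turn":0},
    {"tx":0,"ty":-0.008,"tz":0.041,"turn":0},
    {"tx":0,"ty":-0.008,"tz":0.041,"turn":0},
  ],
)

```text
time_s: 38.08
eef_pos: [0.5614, -0.189, 0.0738]
eef_rot: [-0.0, 0.999, -0.037, -0.0]
wrist_force: [-0.8, -0.1, -0.9]
opening: -0.004
```

```bash
python3 look.py s31 side 280 60 480 220 4; python3 - <<'E'
from h import *
c=load('s31'); P=cloud(c,'side',c['d']); D=P[...,:2]-CO; x=D@CX; y=D@CY; z=P[...,2]
hsv=cv2.cvtColor(c['im'],cv2.COLOR_RGB2HSV)
b=(abs(y)<.15)&(z>.066)&(z<.12)&(hsv[...,0]>100)&(hsv[...,0]<128)&(hsv[...,1]>90)
for lo,hi in ((-.11,-.09),(.0,.05),(.06,.09)):
    q=b&(x>lo)&(x<hi); print(lo,q.sum(),np.percentile(z[q],[20,50,80]).round(4) if q.sum() else '')
E
```

```text
case [-0.051  -0.0006  0.0738] F [-0.8 -0.1 -0.9]
-0.11 260 [0.0716 0.0742 0.0758]
0.0 22 [0.0719 0.073  0.074 ]
0.06 36 [0.0713 0.0724 0.0739]
```

View pics/s31c.png

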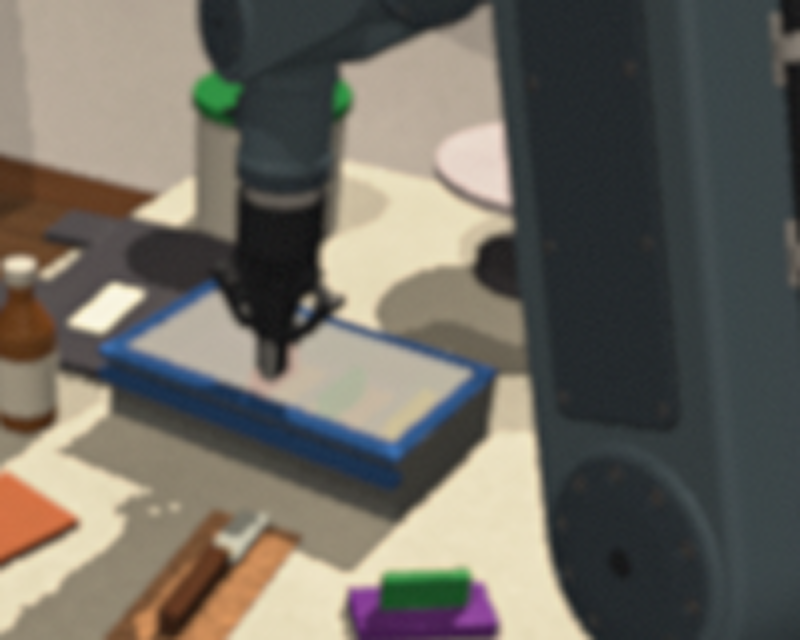

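Nearly shut. I'll press about 4 mm more until there is firm contact, then retreat.

Request:
move_arm(
  increments=[
    {"tx":0,"ty":0,"tz":0.002,"turn":0},
    {"tx":0,"ty":0,"tz":0.0035,"turn":0},
    {"tx":0,"ty":0,"tz":0.0035,"turn":0},
  ],
)

```text
time_s: 38.38
eef_pos: [0.562, -0.1893, 0.0711]
eef_rot: [0.0, 0.999, -0.037, 0.0]
wrist_force: [0.7, 1.3, 0.1]
opening: -0.002
```

Request:
move_arm(
  increments=[
    {"tx":0,"ty":0,"tz":0.001,"turn":0},
    {"tx":0,"ty":0,"tz":0.002,"turn":0},
    {"tx":0,"ty":0,"tz":0.002,"turn":0},
  ],
)

```text
time_s: 38.63
eef_pos: [0.5621, -0.1893, 0.0709]
eef_rot: [0.0, 0.999, -0.036, 0.0]
wrist_force: [-5.6, 1.9, 14.8]
opening: -0.001
```

There is 15 N against the walls, so the cover is shut. Now I'll lift away and inspect.

Request:
move_arm(
  increments=[
    {"tx":0,"ty":0,"tz":-0.01,"turn":0},
    {"tx":0,"ty":0,"tz":-0.04,"turn":0},
    {"tx":0,"ty":0,"tz":-0.08,"turn":0},
    {"tx":0,"ty":0.03,"tz":-0.12,"turn":0},
    {"tx":0,"ty":0.05,"tz":-0.16,"turn":0},
    {"tx":0,"ty":0.07,"tz":-0.2,"turn":0},
    {"tx":0,"ty":0.09,"tz":-0.23,"turn":0},
    {"tx":0,"ty":0.09,"tz":-0.23,"turn":0},
    {"tx":0,"ty":0.09,"tz":-0.23,"turn":0},
  ],
)

```text
time_s: 39.38
eef_pos: [0.5561, -0.2814, 0.3032]
eef_rot: [0.002, 0.999, -0.038, 0.003]
wrist_force: [-0.5, 0.1, -0.3]
opening: 0.002
```

```bash
python3 look.py w32 wrist 0 0 640 400 1; python3 look.py t32 top 80 60 600 400 1.5; python3 - <<'E'
from h import *
c=load('w32'); P=cloud(c,'wrist',c['d']); D=P[...,:2]-CO; x=D@CX; y=D@CY; z=P[...,2]
hsv=cv2.cvtColor(c['im'],cv2.COLOR_RGB2HSV)
b=(abs(y)<.156)&(z>.05)&(z<.12)&(hsv[...,0]>100)&(hsv[...,0]<128)&(hsv[...,1]>90)
for lo,hi in ((-.11,-.09),(-.03,.03),(.05,.09)):
    q=b&(x>lo)&(x<hi); print(lo,q.sum(),np.percentile(z[q],[20,50,80]).round(4) if q.sum() else '')
H=hsv[...,0]; B=(z>.018)&(z<.045)&(abs(P[...,0]-.5)<.04)&(abs(P[...,1]-.05)<.1)&(H<15)&(hsv[...,2]<110); rect(P[B],'handle')
a=load('top0');Pa=cloud(a,'top',a['d']); b=load('t32');Pb=cloud(b,'top',b['d'])
da=a['im'].astype(int);db=b['im'].astype(int)
E
```

```text
case [0.0416 0.0009 0.3032] F [-0.5  0.1 -0.3]
case [ 3.98e-02 -1.00e-04  3.00e-01] F [ 0.3  0.2 -1.2]
-0.11 2780 [0.0706 0.0713 0.072 ]
-0.03 977 [0.0705 0.0712 0.0718]
0.05 2836 [0.0705 0.0711 0.0718]
handle c 0.0 0.0 size 0 0 ang 0.0
```

View pics/w32.png

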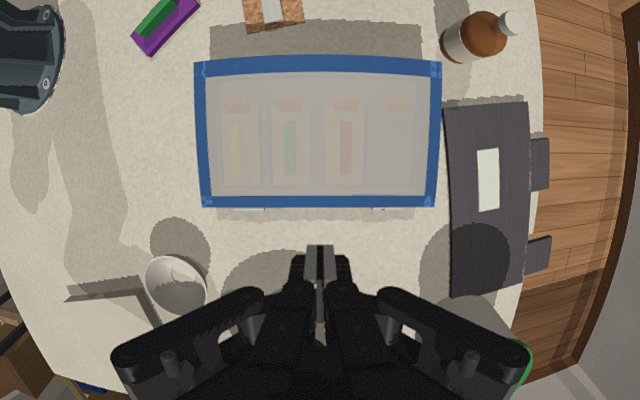

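View pics/t32c.png

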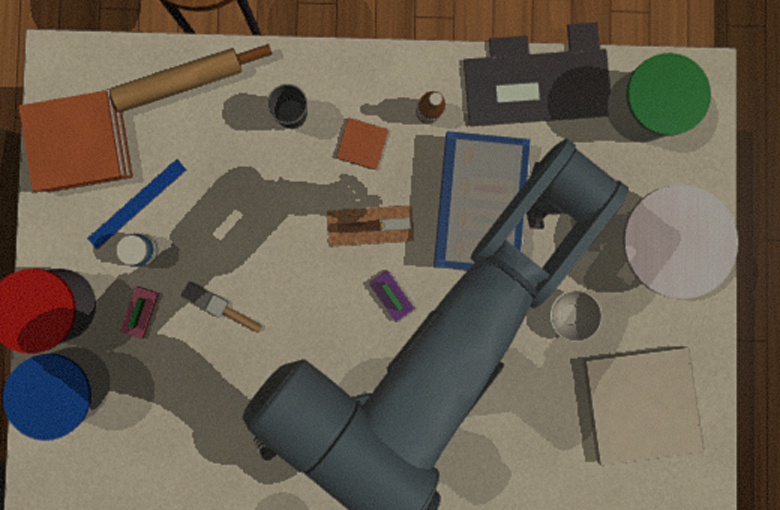

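The cover is flat (71 mm at both lip and hinge), and the three stamps show through it with their catches over them. One last knife check from the top view.

```bash
python3 - <<'E'
from h import *
for t in ('top0','t32'):
    c=load(t); P=cloud(c,'top',c['d']); z=P[...,2]
    B=(z>.02)&(z<.045)&(abs(P[...,0]-.5)<.05)&(abs(P[...,1]-.05)<.12); rect(P[B],t+' handle'); print(np.median(z[B]))
print(get_obs()['time_s'],np.abs(get_obs()['dq']).max()); workorder.hand_in()
E
```

```text
top0 handle c 0.4985 0.014 size 166 25 ang -82.82
0.02712738256772318
t32 handle c 0.4989 0.0142 size 165 25 ang -83.29
0.026588393776381114
39.4833 0.04097259659563684
the job is handed in; nothing more can be done
```

The job is done and handed in at about 39.5 s. The three stamps present (red, green, yellow) are in the case with the cover shut, and the knife is back on its mat. There was no blue stamp on the bench.

- **Cover:** I levered it up with the knife's blade to about 0.44 rad, then pushed it on to about 1.4 rad with the blade.
- **Stamps:** I pressed yellow into bay 1, green into bay 2 and red into bay 3. Green had been knocked about 3 cm aside during the run, so I re-measured it before grasping.
- **Shutting:** I pushed the cover shut with closed fingers until about 15 N showed it resting on the walls.

What the last checks showed:
- **In the bays:** The grip bars were centred within about 1.5 mm and level at 51 mm. All four catches read the same as when sprung out, and the three filled bays' noses overhung the wood.
- **Cover shut:** Its top is at 71 mm at both the lip and the hinge.
- **Knife:** It lies flat on the mat within about 1 mm of its original place.
- **Bystanders:** The pot, bottle, jar, tile and bowl looked undisturbed in the pictures; I did not measure how far they had moved. The arm was clear of everything.

Two checks did not agree or failed:
- **Bay spacing:** The camera read the bay spacing about 1% short (71.1 mm instead of 72), which did not affect seating.
- **Wrist check of the knife:** It found nothing in the final wrist picture, where only the blade tip was in view, so the knife check above comes from the top camera.

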